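# Fit the bonnet onto the valve body's four studs

## Task

Take the bonnet out of the drying rack and lay it flat on the black pad, neck up, letting go of it there. Then take it again by its neck, turn it so that its four holes match the four studs of the blue valve body, and slide it down until it sits fully home on the seat; leave the spare valve and the wash bottle standing where they are.

Things in the scene. Friction and masses are not known exactly. Their poses are not given: they have to be found in the camera images.
- bonnet_plate (a point): Bonnet (loose, 0.16 kg): aluminium plate 66x50x10 mm (x, y, z) with a square neck amid one face; z points along the neck. This point is the plate's centre, 5 mm above its underside. Four through holes, 9 mm, at x +-23, y +-15 mm. Start: on a short edge in the rack, x down, y and z level, neck to the robot's right. Centre of mass 14 mm above underside: leaning back 25-90 deg it drops flat
- bonnet_neck (a point): Grip point on the axis of the bonnet's neck, 43 mm above the underside (38 mm from bonnet_plate), same axes. Steel neck 24 x 24 mm, sides parallel to the plate's, up to 55 mm above the underside, then a round nut (diameter 20 mm) to 60 mm. Gripped here, fingertips stay above the studs, which stand out 8 mm above the plate once it is home.
- rack_slot (a point): Fixed drying rack: white base 96x90 mm, 8 mm high, with four upright steel pins, diameter 6 mm, 46 mm tall. Point: top of the base, midway between the pins, which stand at x +-8.7, y +-17 mm and hold the 10 mm plate with 0.7 mm play each side. x is the way the neck points, z up. Lift the bonnet straight up over 50 mm to clear. The plate's long edges (y +-25 mm) are free for fingers.
- pad_top (a point): Centre of the top of the black rubber pad, 130 x 130 mm, 4 mm thick, fixed to the table; z up, x and y along its sides.
- seat (a point): Centre of the flat seat on top of the fixed blue valve body, 40 mm above the table; block 70 (x) x 54 (y) mm on a dark base plate 106x86x10 mm, a short steel port on each x end. Four brass studs, diameter 6 mm, tapered tips, stand 18 mm up from the seat at x +-23, y +-15 mm. z up. The bonnet fits two ways, half a turn apart, its x axis along this x axis.
- spare_valve: Bystander: valve head with black cap, 50 mm wide, 120 mm tall, standing at the back right; origin at the centre of its foot, z up.
- bottle: Bystander: white wash bottle, 60 x 109 x 187 mm, standing at the back right; origin at the centre of its foot, z up.
Mind the look-alikes: they are no part of the job. Of the things that look like the part that bears bonnet_plate, the larger one is meant.

How it is judged:
By the outcome, as a careful person would: the job done as asked, in the order asked, and still so for the second after the job is handed in, with the robot touching nothing.
It also fails if it takes over 64 s, if anything falls off the work surface, if the arm or the gripper's body presses on something with over 40 N, if the wrist force passes 120 N, or if a joint passes its speed limit or range.

## Robot

A 6-joint arm with a two-finger parallel gripper is mounted at the origin on the work surface; the furniture and walls round the work are solid. World frame = base frame: x ahead of the robot, y to its left, z up, the work surface at z = 0. Lengths are in m, angles in rad, forces in N, time in s.
With the tool pointing down it reaches from about 0.375 to 0.925 m from the base axis. Payload 5.7 kg.
Tool frame: the origin (TCP) lies at the centre of the arm's flange, where the gripper is bolted on; the fingertips stand 173 mm ahead of it and the grasp point (between the pads) lies 155 mm ahead of it; z points along the fingers, y is the direction in which the jaws open and shut (so a half turn about z gives the same grasp; the last joint's range is limited). The gripper opens to 85 mm and grips with 20 to 120 N. Pads are 22 mm wide; open, the fingers measure 114 mm over their backs; the gripper's body (76 mm by 85 mm) begins 54 mm behind the grasp point. The pads swing forward as they close: fully open they stand 13 mm farther back than shut.
Start: joints at [1.124, 0.359, 1.51, -0, 1.272, -0.115], TCP at [0.195, 0.567, 0.405] pointing down, gripper open.
Joint ranges: [-2.97, 2.97], [-1.01, 2.36], [0.21, 2.38], [-0.96, 4.11], [0.2, 2.71], [-2.98, 2.98]. Speed limits (rad/s): [2.39, 2.39, 3.14, 3.14, 3.14, 3.14].

## Interface

Orientations are given as [roll, pitch, yaw] about the fixed x, y, z axes, in that order (R = Rz(yaw) Ry(pitch) Rx(roll)).
In Python, from station import r gives the robot as it stands.
- The arm moves only by the tool drive_tool, never from a script. Its argument "motion" is a list of rows, each an object of numbers: "dx", "dy", "dz": the shift along the tool's x, y, z normalised to -1 to 1, where 1 is 0.15 m; "wx", "wy", "wz": the turn, a rotation vector about the tool's x, y, z normalised to -1 to 1, where 1 is pi rad. A call has 1 to 8 rows; each row shifts and turns the commanded pose from where the row before left it, along the tool's axes as they then stand; what a row does not reach is not made up. A row lasts 1/8 s, in which the tool goes at most 62.5 mm and 10.7 degrees, less where a joint would pass 70% of its speed; a pose out of reach is approached as far as the arm can. A call with a number of a shift or a turn outside -1 to 1 is refused whole. A call with a gripper value outside its range is refused whole. "claw" is the closure, from -1 (fully open) to 1 (shut), set as the call begins (left out, the last holds). The fingers move at their own pace and stop on an object; "force" is the grip in N (left out, the last holds). Time passes only in rows, so rows that do not move let the fingers close. It gives the time, the measured TCP pose, the force and the opening at its end, in the units of the state.
- r.get_state(): the state, without advancing time (a new reading comes with each control period).
- r.snapshot(name): name is "side" or "top" or "wrist"; returns the picture (400x640x3 uint8, red, green, blue); there is no depth.
- r.calibration(name): a dict with "vfov" (degrees; the focal length in pixels is half the picture's height over the tangent of half this angle, whatever the lens; pixels are square), "cx", "cy" (the principal point, pixels), "T" (4x4, takes a point from camera to world coordinates); the wrist camera has in their place "mount" (4x4, takes a point from camera to tool coordinates, whose origin is the TCP and whose axes are the flange's). Camera axes: x right, y up, looking along -z (the intrinsics and any distortion apply to the point x, -y, -z); pixel columns grow to the right and rows downward; lengths in m; the calibration is good to about 2 mm. The wrist camera is an equidistant fisheye: a pixel r from the principal point sees the ray r / f radians off the axis. A picture is of the moment at which its call begins: read the wrist's pose just before it. calibration takes no time and is no camera call.
- r.close_job(): hands the job in, once; it reports no verdict.
The state is a dict: "time": time; "joint_pos": joint angles; "qvel": joint speeds; "effort": joint torques, N m; "position": TCP position; "eef_rot": TCP orientation; "ft_force": force on the tool from outside, world axes, zero at the start; "moment": the same for the moment, N m; "finger_gap": finger opening in m.
Only numpy, scipy, OpenCV 4.12 (cv2) and the standard library are available. Lean on these libraries where they do the work, as an engineer would, in place of code of your own. Each camera call takes 0.05 s, during which the arm holds its last target.

## Working session

There is one attempt and no reset: what is moved stays moved. The work goes in short steps, Python scripts to look and compute and a tool call to move; the robot and the scene stay as the last step left them, time stands still between calls to the robot, and variables do not carry over. Pictures are saved under pics/ and viewed, and the job is handed in when it is done.

Besides the shell and the picture viewer there is one more tool, called by a JSON object that holds its "op" and its "data". drive_tool: Moves the arm, as the interface text tells. Scaled input: -1 to 1 covers 0.15 m each way for a shift and pi rad each way for a turn. Its arguments: {"type":"object","properties":{"motion":{"type":"array"},"claw":{"type":"number"},"force":{"type":"number"}},"required":["motion"]}

```bash
ls; mkdir -p pics; python3 - <<'E'
from station import r
import cv2,numpy as np
np.set_printoptions(precision=4,suppress=True)
print(r.get_state())
for n in ("side","top","wrist"):
    c=r.calibration(n); print(n,c)
    cv2.imwrite(f"pics/{n}0.png",r.snapshot(n)[:,:,::-1])
E
```

```text
pics
{'time': 0.0, 'joint_pos': array([ 1.1239,  0.3595,  1.5115,  0.    ,  1.2725, -0.1151]), 'qvel': array([ 0.0002, -0.0005,  0.0004,  0.0013,  0.001 ,  0.001 ]), 'effort': array([ -0.0025, -52.7599, -27.8632,  -0.0007,   0.0134,   0.    ]), 'position': array([0.1953, 0.5669, 0.4038]), 'eef_rot': array([-3.1397, -0.0002,  2.8098]), 'ft_force': array([-0.0742,  0.4954,  0.1166]), 'moment': array([ 0.0442, -0.0235,  0.0201]), 'finger_gap': 0.08514076740819856}
side {'vfov': 49.00873881437533, 'cx': 316.6091547904591, 'cy': 194.56237932097557, 'T': array([[-0.9975,  0.0312, -0.0633,  0.421 ],
       [-0.0705, -0.3982,  0.9146,  0.9529],
       [ 0.0033,  0.9168,  0.3994,  0.5113],
       [ 0.    ,  0.    ,  0.    ,  1.    ]])}
top {'vfov': 46.97627517582641, 'cx': 317.1897935112406, 'cy': 204.09831071323163, 'T': array([[ 0.0271,  0.9928, -0.1164,  0.3573],
       [-0.9996,  0.0269, -0.0038, -0.139 ],
       [-0.0007,  0.1164,  0.9932,  1.3139],
       [ 0.    ,  0.    ,  0.    ,  1.    ]])}
wrist {'vfov': 65.70646984690485, 'cx': 314.40743940068586, 'cy': 200.62925967625418, 'mount': array([[-0.0001,  0.9584,  0.2854,  0.0722],
       [ 1.    ,  0.    ,  0.0003, -0.0016],
       [ 0.0003,  0.2854, -0.9584,  0.0322],
       [ 0.    ,  0.    ,  0.    ,  1.    ]])}
```

View pics/side0.png

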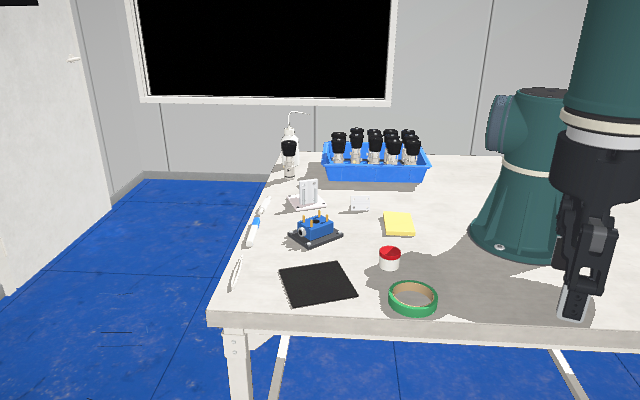

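View pics/top0.png

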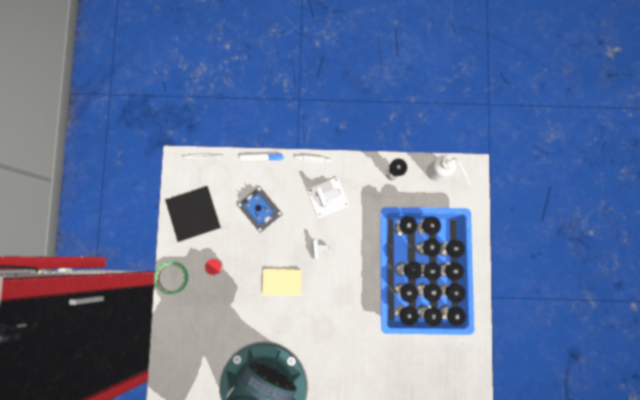

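View pics/wrist0.png

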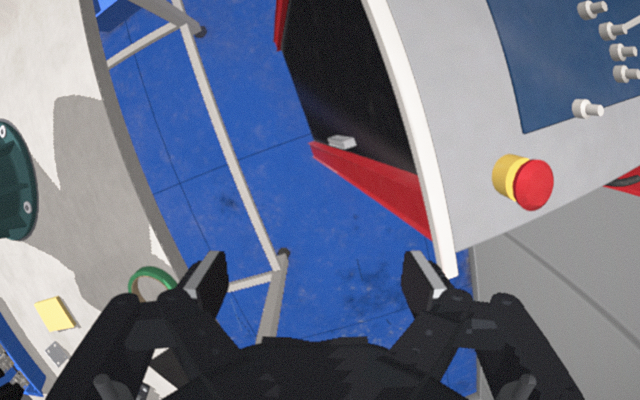

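```bash
cat > h.py <<'E'
import numpy as np, cv2
from scipy.spatial.transform import Rotation as Ro
from scipy.optimize import least_squares
from station import r
np.set_printoptions(precision=4,suppress=True)
def cam(n):
    c=r.calibration(n); f=200/np.tan(np.radians(c["vfov"])/2); return c,f
def tcpT(s):
    T=np.eye(4); T[:3,:3]=Ro.from_euler('xyz',s['eef_rot']).as_matrix(); T[:3,3]=s['position']; return T
def ray(n,u,v,s=None):
    c,f=cam(n); x=(u-c['cx']); y=(v-c['cy'])
    if n=='wrist':
        rr=np.hypot(x,y); th=rr/f; d=np.array([np.sin(th)*x/rr,-np.sin(th)*y/rr,-np.cos(th)]); T=tcpT(s)@c['mount']
    else: d=np.array([x/f,-y/f,-1]); T=c['T']
    d=T[:3,:3]@d; return T[:3,3],d/np.linalg.norm(d)
def onz(n,u,v,z,s=None):
    o,d=ray(n,u,v,s); return o+d*(z-o[2])/d[2]
def proj(n,P,s=None):
    c,f=cam(n); P=np.atleast_2d(P); T=c['T'] if n!='wrist' else tcpT(s)@c['mount']
    q=(P-T[:3,3])@T[:3,:3]; x,y,z=q[:,0],-q[:,1],-q[:,2]
    if n=='wrist':
        rr=np.hypot(x,y); th=np.arctan2(rr,z); return np.c_[c['cx']+f*th*x/rr,c['cy']+f*th*y/rr]
    return np.c_[c['cx']+f*x/z,c['cy']+f*y/z]
def crop(img,u0,v0,u1,v1,k,name):
    a=img[v0:v1,u0:u1]; cv2.imwrite(name,cv2.resize(a,None,fx=k,fy=k,interpolation=cv2.INTER_CUBIC))
E
python3 - <<'E'
from h import *
s=cv2.imread('pics/side0.png');t=cv2.imread('pics/top0.png')
crop(s,220,170,420,320,4,'pics/s0c.png')
crop(t,150,140,350,270,4,'pics/t0c.png')
for nm,u,v,z in [('pad',193,213,.004),('valve',259,208,.04),('rack',328,197,.008),('small',318,246,0.01)]: print(nm,onz('top',u,v,z))
E
```

```text
pad [0.4756 0.2205 0.004 ]
valve [0.4913 0.0277 0.04  ]
rack [ 0.5316 -0.1643  0.008 ]
small [ 0.3912 -0.1394  0.01  ]
```

View pics/s0c.png

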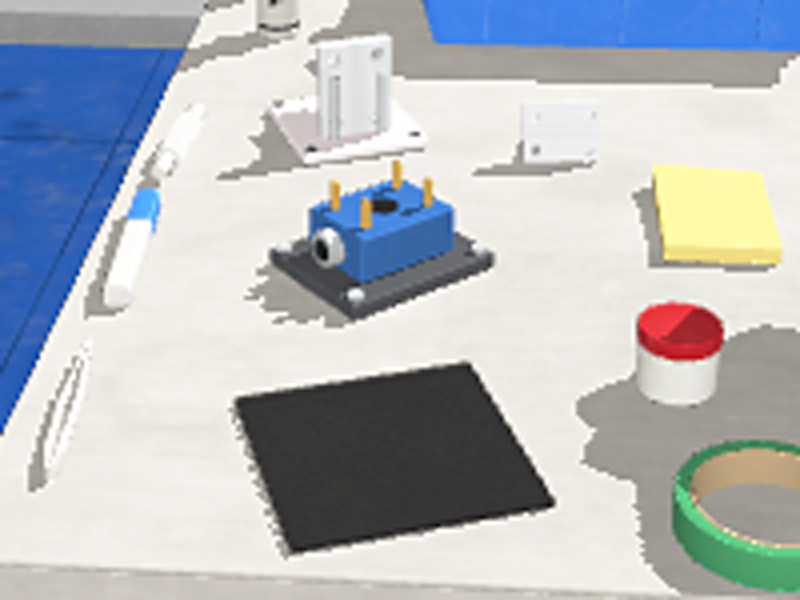

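View pics/t0c.png

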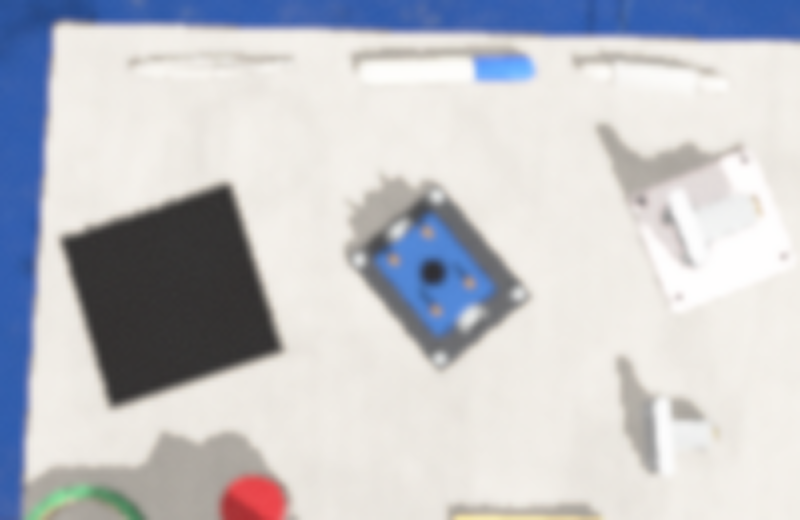

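The look-alikes are the white part with a neck standing in the rack at top (327,195) / side (308,192), and a clearly smaller one standing free at top (318,246) / side (359,203). I choose the larger one, which is in the rack. In the crops its plate stands between pins on the white base, with the neck to the robot's right. First I'll move over it and look closely.

{"op": "drive_tool", "data": {"motion": [{"dx":-0.231,"dy":-0.243,"dz":0.018},{"dx":-0.231,"dy":-0.243,"dz":0.018},{"dx":-0.231,"dy":-0.243,"dz":0.018},{"dx":-0.231,"dy":-0.243,"dz":0.018},{"dx":-0.231,"dy":-0.243,"dz":0.018},{"dx":-0.231,"dy":-0.243,"dz":0.018},{"dx":-0.231,"dy":-0.243,"dz":0.018},{"dx":-0.231,"dy":-0.243,"dz":0.018}]}}

```text
validation failed for argument at $.mo...
```

{"op": "drive_tool", "data": {"motion": [{"dx":-0.231,"dy":-0.243,"dz":0.018},{"dx":-0.231,"dy":-0.243,"dz":0.018},{"dx":-0.231,"dy":-0.243,"dz":0.018},{"dx":-0.231,"dy":-0.243,"dz":0.018},{"dx":-0.231,"dy":-0.243,"dz":0.018},{"dx":-0.231,"dy":-0.243,"dz":0.018},{"dx":-0.231,"dy":-0.243,"dz":0.018},{"dx":-0.231,"dy":-0.243,"dz":0.018}]}}

```text
validation failed for argument at $.mo...
```

{"op": "drive_tool", "data": {"motion": [{"wz":0.052},{"wz":0.052},{"wz":0.052},{"wz":0.052},{"wz":0.052},{},{}]}}

```text
validation failed for argument at $.mo...
```

```bash
python3 - <<'E'
from h import *
s=r.get_state(); print(s['time'],s['position'],s['eef_rot'],s['joint_pos'])
im=r.snapshot('wrist')[:,:,::-1]; cv2.imwrite('pics/w1.png',im); np.save('w1s.npy',s,allow_pickle=True)
t=r.snapshot('top')[:,:,::-1]; cv2.imwrite('pics/t1.png',t)
E
```

```text
0.15 [0.1953 0.567  0.404 ] [-3.1402 -0.0002  2.8098] [ 1.1239  0.3593  1.5112  0.      1.2725 -0.1151]
```

View pics/w1.png

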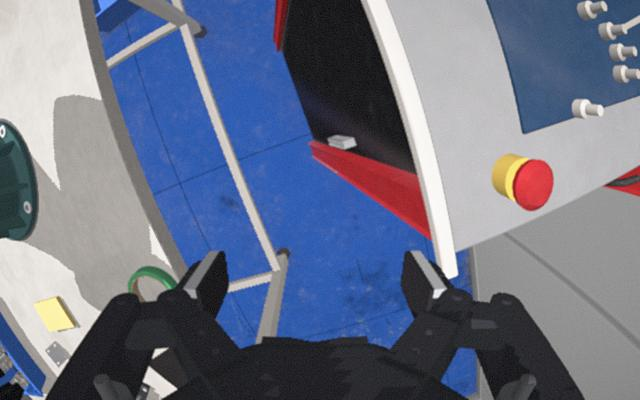

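The calls were refused at validation and nothing moved. I'll try one row with all six keys.

{"op": "drive_tool", "data": {"motion": [{"dx":-0.231,"dy":-0.243,"dz":0.018,"wx":0,"wy":0,"wz":0}]}}

```text
time: 0.38
position: [0.2161, 0.5232, 0.402]
eef_rot: [3.139, -0.0, 2.813]
ft_force: [1.3, -0.5, 0.2]
finger_gap: 0.0858
```

{"op": "drive_tool", "data": {"motion": [{"dx":-0.231,"dy":-0.243,"dz":0.018,"wx":0,"wy":0,"wz":0},{"dx":-0.231,"dy":-0.243,"dz":0.018,"wx":0,"wy":0,"wz":0},{"dx":-0.231,"dy":-0.243,"dz":0.018,"wx":0,"wy":0,"wz":0},{"dx":-0.231,"dy":-0.243,"dz":0.018,"wx":0,"wy":0,"wz":0},{"dx":-0.231,"dy":-0.243,"dz":0.018,"wx":0,"wy":0,"wz":0},{"dx":-0.231,"dy":-0.243,"dz":0.018,"wx":0,"wy":0,"wz":0},{"dx":-0.231,"dy":-0.243,"dz":0.018,"wx":0,"wy":0,"wz":0},{"dx":-0.231,"dy":-0.243,"dz":0.018,"wx":0,"wy":0,"wz":0}]}}

```text
time: 1.38
position: [0.3839, 0.154, 0.3805]
eef_rot: [3.141, 0.001, 2.81]
ft_force: [0.7, 0.4, -0.1]
finger_gap: 0.0855
```

{"op": "drive_tool", "data": {"motion": [{"dx":-0.231,"dy":-0.243,"dz":0.018,"wx":0,"wy":0,"wz":0},{"dx":-0.231,"dy":-0.243,"dz":0.018,"wx":0,"wy":0,"wz":0},{"dx":-0.231,"dy":-0.243,"dz":0.018,"wx":0,"wy":0,"wz":0},{"dx":-0.231,"dy":-0.243,"dz":0.018,"wx":0,"wy":0,"wz":0},{"dx":-0.231,"dy":-0.243,"dz":0.018,"wx":0,"wy":0,"wz":0},{"dx":-0.231,"dy":-0.243,"dz":0.018,"wx":0,"wy":0,"wz":0},{"dx":-0.231,"dy":-0.243,"dz":0.018,"wx":0,"wy":0,"wz":0}]}}

```text
time: 2.25
position: [0.5301, -0.1664, 0.3614]
eef_rot: [3.142, 0.0, 2.809]
ft_force: [1.2, 0.3, 0.4]
finger_gap: 0.0851
```

{"op": "drive_tool", "data": {"motion": [{"dx":0,"dy":0,"dz":0,"wx":0,"wy":0,"wz":0.052},{"dx":0,"dy":0,"dz":0,"wx":0,"wy":0,"wz":0.052},{"dx":0,"dy":0,"dz":0,"wx":0,"wy":0,"wz":0.052},{"dx":0,"dy":0,"dz":0,"wx":0,"wy":0,"wz":0.052},{"dx":0,"dy":0,"dz":0,"wx":0,"wy":0,"wz":0.052},{"dx":0,"dy":0,"dz":0,"wx":0,"wy":0,"wz":0}]}}

```text
time: 3.0
position: [0.5296, -0.1647, 0.3615]
eef_rot: [-3.141, -0.0, 1.994]
ft_force: [1.3, -0.4, -1.1]
finger_gap: 0.085
```

```bash
python3 - <<'E'
from h import *
s=r.get_state(); print(s['time'],s['position'],s['eef_rot'],s['joint_pos'])
im=r.snapshot('wrist')[:,:,::-1]; cv2.imwrite('pics/w1.png',im); np.save('w1s.npy',s,allow_pickle=True)
E
```

```text
3.0 [ 0.5296 -0.1647  0.3615] [-3.1414 -0.      1.9944] [-0.426   0.338   1.6614 -0.0001  1.1423 -0.8496]
```

View pics/w1.png

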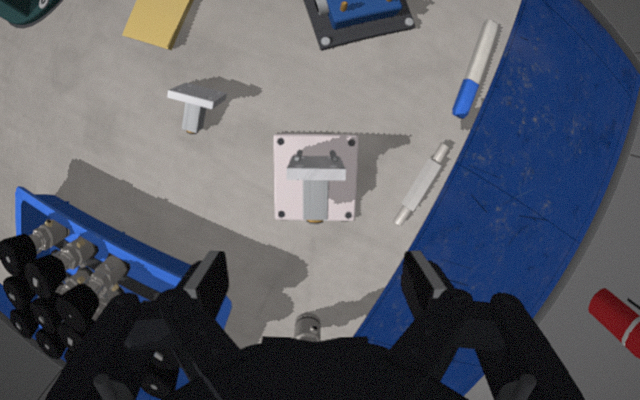

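```bash
python3 - <<'E'
from h import *
im=cv2.imread('pics/w1.png'); crop(im,255,120,375,230,6,'pics/w1c.png')
E
```

```text
(no output)
```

View pics/w1c.png

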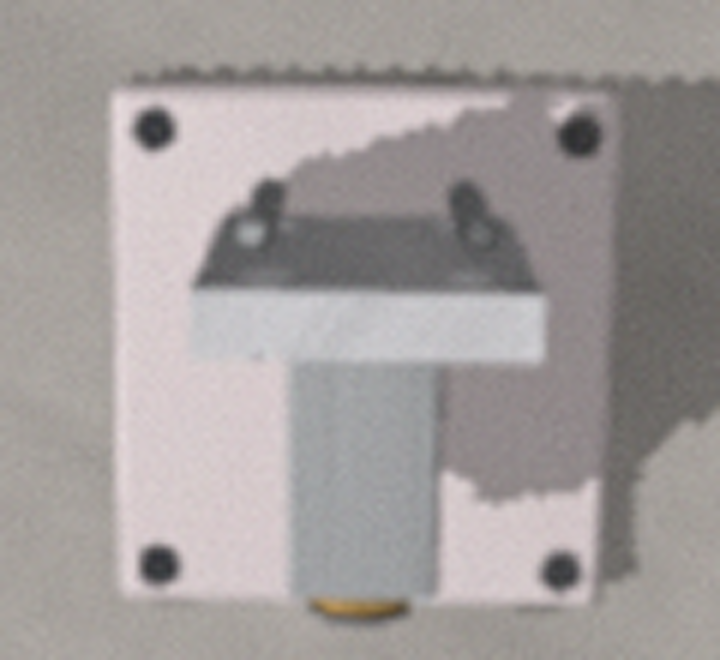

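```bash
python3 - <<'E'
from h import *
s=np.load('w1s.npy',allow_pickle=True).item()
P=lambda x,y,z: onz('wrist',255+x/6-.4,120+y/6-.4,z,s)
pl=np.array([P(193,290,.074),P(545,293,.074),P(545,361,.074),P(193,361,.074)])
b=np.array([P(110,90,.008),P(618,90,.008),P(598,605,.008),P(120,600,.008)])
for q in(pl,b):
    print(q, np.linalg.norm(np.roll(q,-1,0)-q,axis=1), q.mean(0))
    e=(q[1]+q[2]-q[0]-q[3])/2; print('yaw of left->right',np.arctan2(e[1],e[0]))
T=np.linalg.inv(tcpT(s)); print('plate centre in tool',(T@np.r_[pl.mean(0),1])[:3], 'base',(T@np.r_[b.mean(0),1])[:3])
E
```

```text
[[ 0.4979 -0.153   0.074 ]
 [ 0.5429 -0.1331  0.074 ]
 [ 0.5471 -0.1419  0.074 ]
 [ 0.5019 -0.1624  0.074 ]] [0.0492 0.0098 0.0497 0.0102] [ 0.5224 -0.1476  0.074 ]
yaw of left->right 0.4194769682878443
[[ 0.4702 -0.1399  0.008 ]
 [ 0.5503 -0.1038  0.008 ]
 [ 0.5886 -0.1902  0.008 ]
 [ 0.5076 -0.2256  0.008 ]] [0.0879 0.0945 0.0885 0.0935] [ 0.5292 -0.1649  0.008 ]
yaw of left->right 0.41807925632051957
plate centre in tool [0.0185 0.0005 0.2875] base [ 0.     -0.0004  0.3535]
```

The plate top measures 49.5 x 10 mm at z 0.074, as it must, and the tool yaw is within 0.3°. I'll shift x by +18.5 mm, descend 148 mm and grip the long edges.

{"op": "drive_tool", "data": {"motion": [{"dx":0.123,"dy":0.003,"dz":0.1,"wx":0,"wy":0,"wz":0.0015},{"dx":0,"dy":0,"dz":0.22,"wx":0,"wy":0,"wz":0},{"dx":0,"dy":0,"dz":0.22,"wx":0,"wy":0,"wz":0},{"dx":0,"dy":0,"dz":0.22,"wx":0,"wy":0,"wz":0},{"dx":0,"dy":0,"dz":0.2,"wx":0,"wy":0,"wz":0},{"dx":0,"dy":0,"dz":0.03,"wx":0,"wy":0,"wz":0},{"dx":0,"dy":0,"dz":0,"wx":0,"wy":0,"wz":0}], "claw": -1, "force": 50}}

```text
time: 3.92
position: [0.5228, -0.1478, 0.2134]
eef_rot: [3.142, 0.0, 1.99]
ft_force: [0.1, 0.3, 0.3]
finger_gap: 0.0853
```

```bash
python3 - <<'E'
from h import *
s=r.get_state(); print(s['time'],s['position'],s['eef_rot'],s['joint_pos'])
im=r.snapshot('wrist')[:,:,::-1]; cv2.imwrite('pics/w2.png',im)
E
```

```text
3.925 [ 0.5228 -0.1478  0.2134] [3.1416 0.0002 1.9896] [-0.4027  0.5248  1.8173 -0.0002  0.7993 -0.8214]
```

View pics/w2.png

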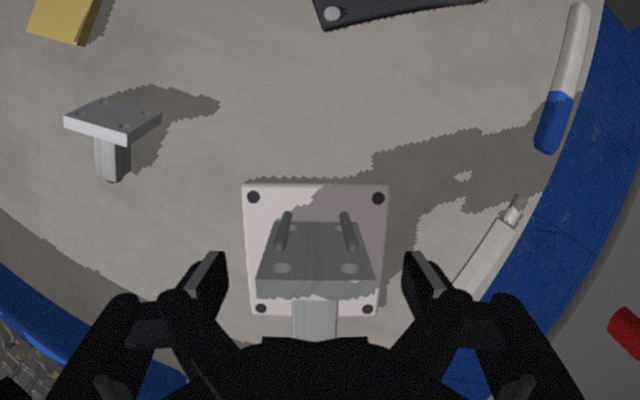

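The plate, at about (315,285), is centred between the fingers at (215,280) and (415,280). I'll close.

{"op": "drive_tool", "data": {"motion": [{"dx":0,"dy":0,"dz":0,"wx":0,"wy":0,"wz":0},{"dx":0,"dy":0,"dz":0,"wx":0,"wy":0,"wz":0},{"dx":0,"dy":0,"dz":0,"wx":0,"wy":0,"wz":0},{"dx":0,"dy":0,"dz":0,"wx":0,"wy":0,"wz":0}], "claw": 1, "force": 60}}

```text
time: 4.47
position: [0.5229, -0.1479, 0.2142]
eef_rot: [3.14, 0.001, 1.988]
ft_force: [-1.3, 0.2, 6.3]
finger_gap: 0.0491
```

{"op": "drive_tool", "data": {"motion": [{"dx":0,"dy":0,"dz":0,"wx":0,"wy":0,"wz":0},{"dx":0,"dy":0,"dz":-0.05,"wx":0,"wy":0,"wz":0},{"dx":0,"dy":0,"dz":-0.1,"wx":0,"wy":0,"wz":0},{"dx":0,"dy":0,"dz":-0.15,"wx":0,"wy":0,"wz":0},{"dx":0,"dy":0,"dz":-0.2,"wx":0,"wy":0,"wz":0},{"dx":0,"dy":0,"dz":-0.2,"wx":0,"wy":0,"wz":0},{"dx":0,"dy":0,"dz":-0.2,"wx":0,"wy":0,"wz":0},{"dx":0,"dy":0,"dz":-0.1,"wx":0,"wy":0,"wz":0}]}}

```text
time: 5.48
position: [0.5227, -0.1478, 0.3655]
eef_rot: [3.14, 0.002, 1.988]
ft_force: [-0.7, -0.6, -2.7]
finger_gap: 0.0492
```

```bash
python3 - <<'E'
from h import *
s=r.get_state(); print(s['time'],s['position'],s['eef_rot'],s['joint_pos'],s['ft_force'],s['finger_gap'])
im=r.snapshot('wrist')[:,:,::-1]; cv2.imwrite('pics/w3.png',im);np.save('w3s.npy',s,allow_pickle=True)
im=r.snapshot('side')[:,:,::-1]; crop(im,220,100,420,250,4,'pics/s3.png')
E
```

```text
5.475 [ 0.5227 -0.1478  0.3655] [3.1395 0.0023 1.9883] [-0.4026  0.3171  1.6827 -0.0001  1.1388 -0.8202] [-0.7024 -0.6028 -2.6967] 0.049208809574540546
```

View pics/w3.png

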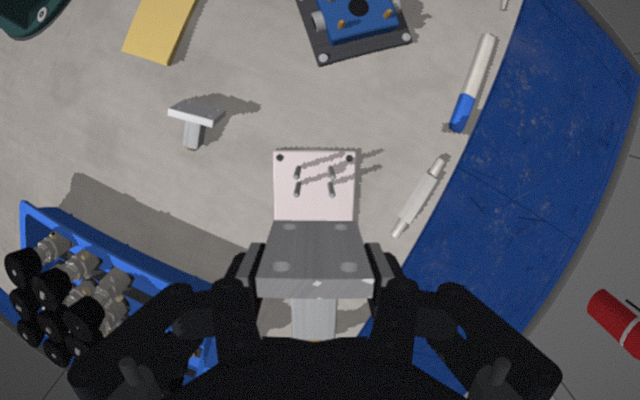

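View pics/s3.png

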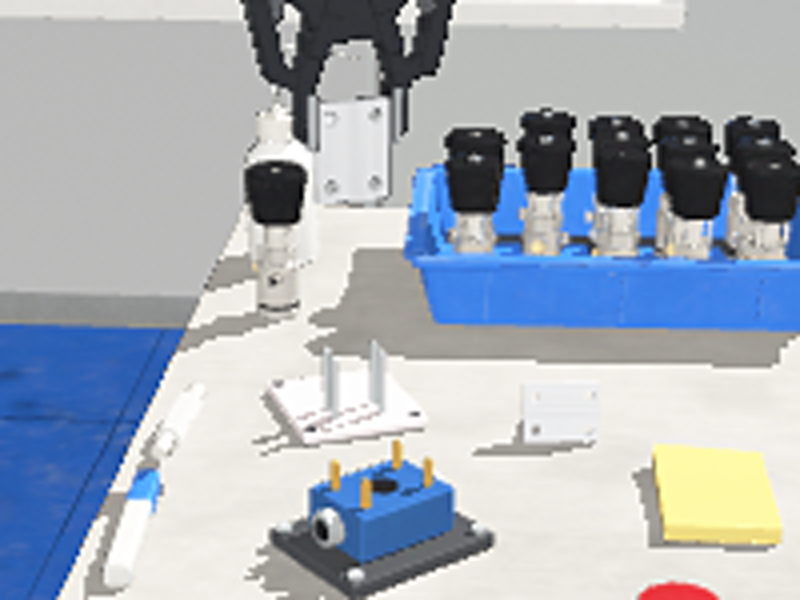

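```bash
python3 - <<'E'
from h import *
D=[([1.1239,.3595,1.5115,1.2725],[.1953,.5669,.4038]),([-.426,.338,1.6614,1.1423],[.5296,-.1647,.3615]),([-.4027,.5248,1.8173,.7993],[.5228,-.1478,.2134]),([-.4026,.3171,1.6827,1.1388],[.5227,-.1478,.3655])]
A=[];B=[]
for q,p in D:
    rho=np.sqrt(p[0]**2+p[1]**2-.069**2)
    A.append([1,0,np.sin(q[1]),np.sin(q[1]+q[2])]);B.append(rho)
    A.append([0,1,np.cos(q[1]),np.cos(q[1]+q[2])]);B.append(p[2])
x,res,_,sv=np.linalg.lstsq(np.array(A),B,rcond=None); print(x,res,sv)
s=np.load('w3s.npy',allow_pickle=True).item()
P=lambda x,y:np.array([(150+x/4),(140+y/4)])
pc=np.array([onz('top',*P(x,y),.004) for x,y in [(62,238),(230,183),(283,350),(110,407)]]); print(pc,pc.mean(0),np.linalg.norm(np.roll(pc,-1,0)-pc,axis=1))
t0=cv2.imread('pics/w3.png'); crop(t0,235,200,395,340,5,'pics/w3c.png')
E
```

```text
[0.0407 0.1605 0.3974 0.42  ] [0.0003] [2.8894 2.7527 0.2467 0.1152]
[[0.5123 0.3016 0.004 ]
 [0.5555 0.1833 0.004 ]
 [0.4363 0.139  0.004 ]
 [0.3925 0.2597 0.004 ]] [0.4742 0.2209 0.004 ] [0.1259 0.1272 0.1284 0.127 ]
```

View pics/w3c.png

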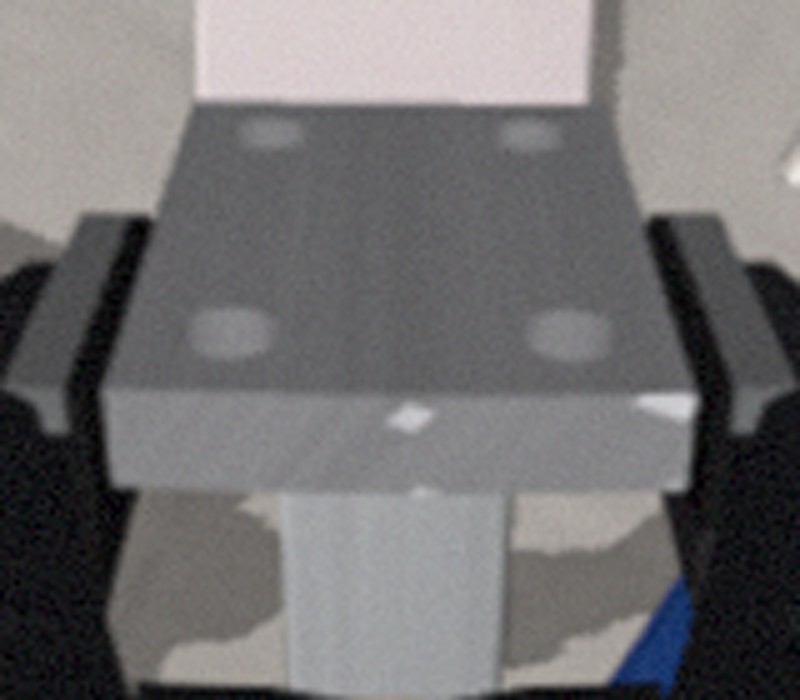

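```bash
python3 - <<'E'
from h import *
s=np.load('w3s.npy',allow_pickle=True).item()
uv=np.array([(107,390),(697,393),(195,103),(605,105),(115,490),(685,490)])/5+[235,200]-.4
B=np.array([(-33,-25,-5),(-33,25,-5),(33,-25,-5),(33,25,-5),(-33,-25,5),(-33,25,5)])/1e3
R0=np.array([[0,0,-1],[0,1,0],[1,0,0.]]) # columns: bonnet x,y,z in tool
T=tcpT(s)
def f(p):
    R=R0@Ro.from_rotvec(p[3:]).as_matrix(); W=(B@R.T+p[:3])@T[:3,:3].T+T[:3,3]
    return (proj('wrist',W,s)-uv).ravel()
o=least_squares(f,[0,0,.173,0,0,0]); print(o.x,np.degrees(o.x[3:]),o.fun)
E
```

```text
[-0.0005 -0.0008  0.1772  0.0056  0.0281 -0.0013] [ 0.3235  1.6113 -0.0755] [-0.3062  0.434   0.0751  0.2467  0.3295  0.0429 -0.3855  0.011   0.0257
 -0.5555  0.2619 -0.1875]
```

Held straight (1.6° lean in the pads at most). Next I carry it over the pad, turn it, then tilt.

{"op": "drive_tool", "data": {"motion": [{"dx":0.309,"dy":0.179,"dz":0,"wx":0,"wy":0,"wz":0},{"dx":0.309,"dy":0.179,"dz":0,"wx":0,"wy":0,"wz":0},{"dx":0.309,"dy":0.179,"dz":0,"wx":0,"wy":0,"wz":0},{"dx":0.309,"dy":0.179,"dz":0,"wx":0,"wy":0,"wz":0},{"dx":0.309,"dy":0.179,"dz":0,"wx":0,"wy":0,"wz":0},{"dx":0.309,"dy":0.179,"dz":0,"wx":0,"wy":0,"wz":0},{"dx":0.309,"dy":0.179,"dz":0,"wx":0,"wy":0,"wz":0},{"dx":0.309,"dy":0.179,"dz":0,"wx":0,"wy":0,"wz":0}]}}

```text
time: 6.58
position: [0.568, 0.28, 0.3613]
eef_rot: [-3.139, 0.0, 1.988]
ft_force: [0.7, -0.2, -1.5]
finger_gap: 0.0491
```

{"op": "drive_tool", "data": {"motion": [{"dx":0,"dy":0,"dz":0,"wx":0,"wy":0,"wz":0.0572},{"dx":0,"dy":0,"dz":0,"wx":0,"wy":0,"wz":0.0572},{"dx":0,"dy":0,"dz":0,"wx":0,"wy":0,"wz":0.0572},{"dx":0,"dy":0,"dz":0,"wx":0,"wy":0,"wz":0.0572},{"dx":0,"dy":0,"dz":0,"wx":0,"wy":0,"wz":0.0572},{"dx":0,"dy":0,"dz":0,"wx":0,"wy":0,"wz":0.0572},{"dx":0,"dy":0,"dz":0,"wx":0,"wy":0,"wz":0.0572},{"dx":0,"dy":0,"dz":0,"wx":0,"wy":0,"wz":0.0572}]}}

```text
time: 7.58
position: [0.568, 0.2782, 0.3612]
eef_rot: [-3.141, 0.003, 0.545]
ft_force: [0.1, 0.0, -1.4]
finger_gap: 0.0491
```

{"op": "drive_tool", "data": {"motion": [{"dx":0,"dy":0,"dz":0,"wx":0,"wy":-0.05,"wz":0},{"dx":0,"dy":0,"dz":0,"wx":0,"wy":-0.05,"wz":0},{"dx":0,"dy":0,"dz":0,"wx":0,"wy":-0.05,"wz":0},{"dx":0,"dy":0,"dz":0,"wx":0,"wy":-0.05,"wz":0},{"dx":0,"dy":0,"dz":0,"wx":0,"wy":-0.05,"wz":0},{"dx":0,"dy":0,"dz":0,"wx":0,"wy":0,"wz":0}]}}

```text
time: 8.32
position: [0.5688, 0.2785, 0.3597]
eef_rot: [-3.14, 0.789, 0.552]
ft_force: [0.0, -0.3, -2.6]
finger_gap: 0.0492
```

```bash
python3 - <<'E'
from h import *
s=r.get_state(); print(s['time'],s['position'],s['eef_rot'],s['joint_pos'],s['ft_force'],s['finger_gap'])
print(tcpT(s))
im=r.snapshot('side')[:,:,::-1]; cv2.imwrite('pics/s4.png',im)
E
```

```text
8.325 [0.5688 0.2785 0.3597] [-3.1404  0.7887  0.5518] [ 0.3836  0.6935  1.1798 -0.1327  2.0464  1.3906] [ 0.0087 -0.2664 -2.6244] 0.049225760172538
[[ 0.6002  0.5235 -0.6047  0.5688]
 [ 0.3695 -0.852  -0.3709  0.2785]
 [-0.7094 -0.0008 -0.7048  0.3597]
 [ 0.      0.      0.      1.    ]]
```

View pics/s4.png

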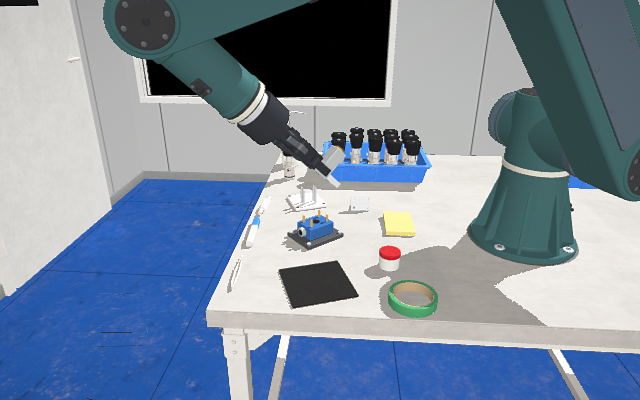

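{"op": "drive_tool", "data": {"motion": [{"dx":0.17,"dy":0,"dz":0.169,"wx":0,"wy":0,"wz":0},{"dx":0.17,"dy":0,"dz":0.169,"wx":0,"wy":0,"wz":0},{"dx":0.17,"dy":0,"dz":0.169,"wx":0,"wy":0,"wz":0},{"dx":0.17,"dy":0,"dz":0.169,"wx":0,"wy":0,"wz":0},{"dx":0.17,"dy":0,"dz":0.169,"wx":0,"wy":0,"wz":0},{"dx":0.047,"dy":0,"dz":0.047,"wx":0,"wy":0,"wz":0},{"dx":0,"dy":0,"dz":0,"wx":0,"wy":0,"wz":0}]}}

```text
time: 9.25
position: [0.5689, 0.2786, 0.1735]
eef_rot: [-3.142, 0.785, 0.551]
ft_force: [-0.3, -0.7, -1.0]
finger_gap: 0.0488
```

```bash
python3 - <<'E'
from h import *
s=r.get_state(); print(s['time'],s['position'],s['eef_rot'],s['joint_pos'],s['ft_force'],s['finger_gap'])
im=r.snapshot('side')[:,:,::-1]; crop(im,200,170,400,320,4,'pics/s5.png')
im=r.snapshot('wrist')[:,:,::-1]; cv2.imwrite('pics/w5.png',im)
E
```

```text
9.25 [0.5689 0.2786 0.1735] [-3.1416  0.7846  0.5506] [ 0.3835  0.8903  1.2771 -0.1197  1.7506  1.4305] [-0.3173 -0.7032 -1.0032] 0.048826013663684345
```

View pics/s5.png

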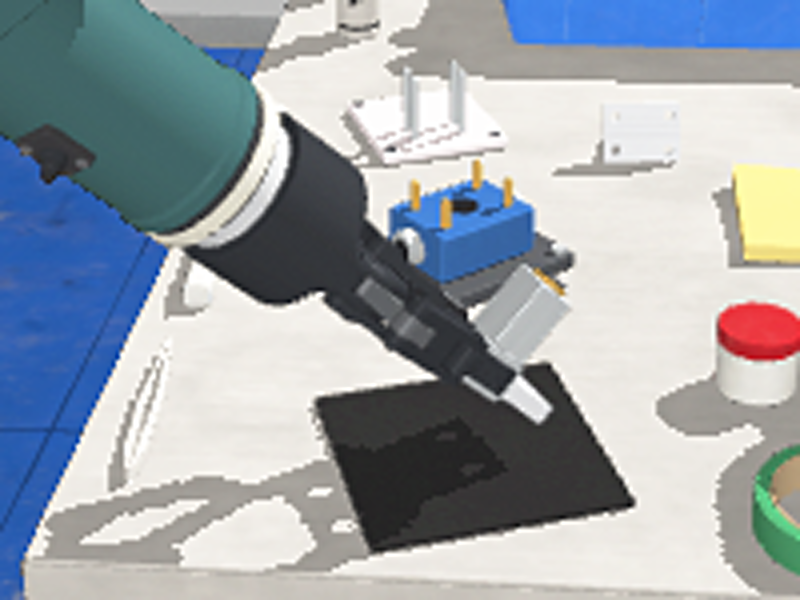

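View pics/w5.png

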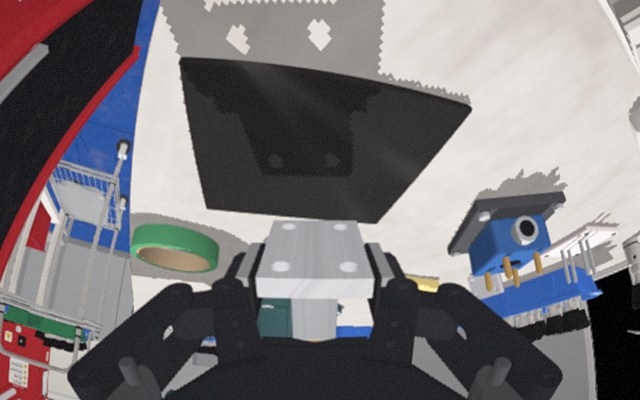

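{"op": "drive_tool", "data": {"motion": [{"dx":0.0189,"dy":0,"dz":0.0189,"wx":0,"wy":0,"wz":0},{"dx":0.0189,"dy":0,"dz":0.0189,"wx":0,"wy":0,"wz":0},{"dx":0.0142,"dy":0,"dz":0.0142,"wx":0,"wy":0,"wz":0},{"dx":0,"dy":0,"dz":0,"wx":0,"wy":0,"wz":0}]}}

```text
time: 9.85
position: [0.5688, 0.2786, 0.1619]
eef_rot: [-3.141, 0.786, 0.551]
ft_force: [-0.2, -0.8, -1.9]
finger_gap: 0.049
```

{"op": "drive_tool", "data": {"motion": [{"dx":0.0094,"dy":0,"dz":0.0094,"wx":0,"wy":0,"wz":0},{"dx":0,"dy":0,"dz":0,"wx":0,"wy":0,"wz":0}]}}

```text
time: 10.1
position: [0.5689, 0.2786, 0.16]
eef_rot: [3.142, 0.786, 0.551]
ft_force: [0.0, -0.0, -1.7]
finger_gap: 0.0491
```

{"op": "drive_tool", "data": {"motion": [{"dx":0.0094,"dy":0,"dz":0.0094,"wx":0,"wy":0,"wz":0},{"dx":0,"dy":0,"dz":0,"wx":0,"wy":0,"wz":0}]}}

```text
time: 10.35
position: [0.5689, 0.2786, 0.158]
eef_rot: [-3.142, 0.786, 0.551]
ft_force: [-0.9, 0.2, -2.7]
finger_gap: 0.0487
```

{"op": "drive_tool", "data": {"motion": [{"dx":0.0071,"dy":0,"dz":0.0071,"wx":0,"wy":0,"wz":0},{"dx":0,"dy":0,"dz":0,"wx":0,"wy":0,"wz":0}]}}

```text
time: 10.6
position: [0.5689, 0.2786, 0.1566]
eef_rot: [3.142, 0.786, 0.551]
ft_force: [0.3, -0.2, -1.4]
finger_gap: 0.0491
```

{"op": "drive_tool", "data": {"motion": [{"dx":0.0071,"dy":0,"dz":0.0071,"wx":0,"wy":0,"wz":0},{"dx":0,"dy":0,"dz":0,"wx":0,"wy":0,"wz":0}]}}

```text
time: 10.85
position: [0.569, 0.2786, 0.1554]
eef_rot: [3.141, 0.786, 0.551]
ft_force: [1.3, -0.1, -0.3]
finger_gap: 0.049
```

{"op": "drive_tool", "data": {"motion": [{"dx":0.006,"dy":0,"dz":0.006,"wx":0,"wy":0,"wz":0},{"dx":0,"dy":0,"dz":0,"wx":0,"wy":0,"wz":0}]}}

```text
time: 11.1
position: [0.5691, 0.2787, 0.155]
eef_rot: [3.141, 0.786, 0.55]
ft_force: [2.0, 0.4, 6.5]
finger_gap: 0.0488
```

The lower edge touches the pad (6.5 N). I release it so it drops flat.

{"op": "drive_tool", "data": {"motion": [{"dx":0,"dy":0,"dz":0,"wx":0,"wy":0,"wz":0},{"dx":0,"dy":0,"dz":0,"wx":0,"wy":0,"wz":0},{"dx":0,"dy":0,"dz":0,"wx":0,"wy":0,"wz":0},{"dx":0,"dy":0,"dz":0,"wx":0,"wy":0,"wz":0},{"dx":0,"dy":0,"dz":0,"wx":0,"wy":0,"wz":0}], "claw": -1}}

```text
time: 11.72
position: [0.5689, 0.2786, 0.1538]
eef_rot: [3.142, 0.786, 0.551]
ft_force: [0.6, 0.9, 0.4]
finger_gap: 0.0853
```

```bash
python3 - <<'E'
from h import *
s=r.get_state(); print(s['time'],s['position'],s['eef_rot'],s['joint_pos'],s['ft_force'],s['finger_gap'])
im=r.snapshot('side')[:,:,::-1]; crop(im,200,170,400,320,4,'pics/s6.png')
im=r.snapshot('wrist')[:,:,::-1]; cv2.imwrite('pics/w6.png',im)
E
```

```text
11.725 [0.5689 0.2786 0.1538] [3.1416 0.7856 0.5507] [ 0.3835  0.9152  1.2794 -0.1194  1.7246  1.4337] [0.612  0.8553 0.3525] 0.08533947115081718
```

View pics/s6.png

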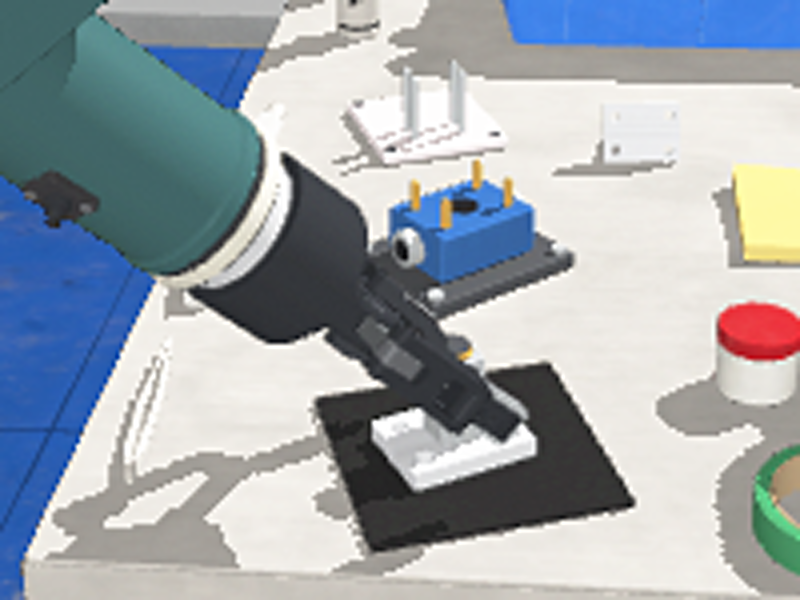

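View pics/w6.png

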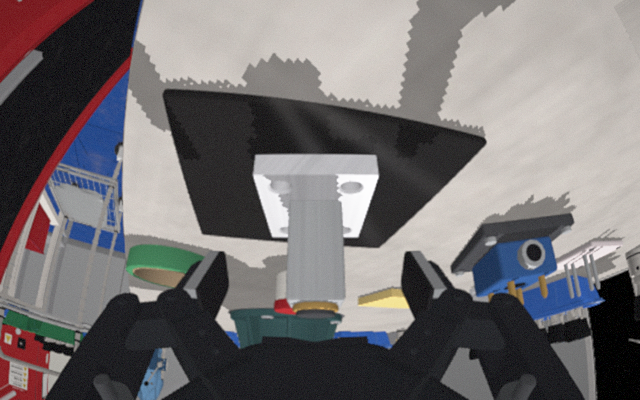

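It lies flat on the pad, neck up, plate at about (455,450) in the side crop. The wrist view agrees. I'll back out along the tool axis and stand the tool upright.

{"op": "drive_tool", "data": {"motion": [{"dx":0,"dy":0,"dz":-0.2,"wx":0,"wy":0,"wz":0},{"dx":0,"dy":0,"dz":-0.3,"wx":0,"wy":0,"wz":0},{"dx":0,"dy":0,"dz":-0.3,"wx":0,"wy":0,"wz":0},{"dx":0,"dy":0,"dz":-0.3,"wx":0,"wy":0,"wz":0},{"dx":0,"dy":0,"dz":-0.2,"wx":0,"wy":0,"wz":0}]}}

```text
time: 12.45
position: [0.6875, 0.3514, 0.2937]
eef_rot: [3.141, 0.783, 0.55]
ft_force: [0.3, -0.1, -0.7]
finger_gap: 0.085
```

{"op": "drive_tool", "data": {"motion": [{"dx":0,"dy":0,"dz":0,"wx":0,"wy":0.05,"wz":0},{"dx":0,"dy":0,"dz":0,"wx":0,"wy":0.05,"wz":0},{"dx":0,"dy":0,"dz":0,"wx":0,"wy":0.05,"wz":0},{"dx":0,"dy":0,"dz":0,"wx":0,"wy":0.05,"wz":0},{"dx":0,"dy":0,"dz":0,"wx":0,"wy":0.05,"wz":0}]}}

```text
time: 13.08
position: [0.6863, 0.3507, 0.2922]
eef_rot: [3.141, -0.005, 0.551]
ft_force: [-0.8, -0.7, -1.0]
finger_gap: 0.0857
```

{"op": "drive_tool", "data": {"motion": [{"dx":-0.35,"dy":0,"dz":-0.12,"wx":0,"wy":0,"wz":0},{"dx":-0.35,"dy":0,"dz":-0.12,"wx":0,"wy":0,"wz":0},{"dx":-0.35,"dy":0,"dz":-0.12,"wx":0,"wy":0,"wz":0},{"dx":-0.3,"dy":0,"dz":0,"wx":0,"wy":0,"wz":0},{"dx":-0.1,"dy":0,"dz":0,"wx":0,"wy":0,"wz":0},{"dx":0,"dy":0,"dz":0,"wx":0,"wy":0,"wz":0}]}}

```text
time: 13.82
position: [0.5009, 0.2368, 0.3461]
eef_rot: [3.142, -0.0, 0.55]
ft_force: [0.2, 0.7, 0.2]
finger_gap: 0.0853
```

```bash
python3 - <<'E'
from h import *
s=r.get_state(); print(s['time'],s['position'],s['eef_rot'],s['joint_pos'],s['ft_force'],s['finger_gap'])
im=r.snapshot('wrist')[:,:,::-1]; cv2.imwrite('pics/w7.png',im);np.save('w7s.npy',s,allow_pickle=True)
E
```

```text
13.825 [0.5009 0.2368 0.3461] [ 3.1415 -0.0002  0.5503] [ 0.3169  0.3543  1.6802 -0.      1.1069  1.3374] [0.1562 0.676  0.2263] 0.08526817198288472
```

View pics/w7.png

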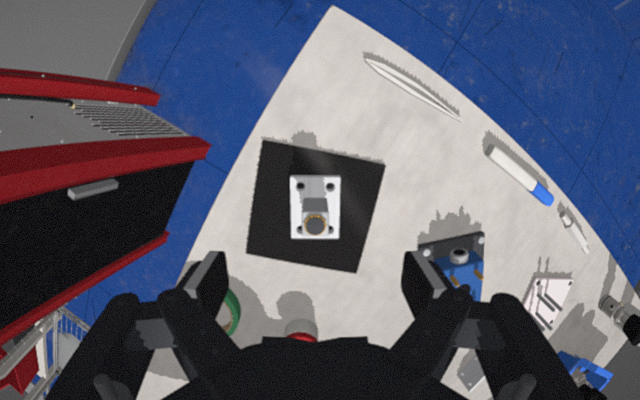

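```bash
python3 - <<'E'
from h import *
im=cv2.imread('pics/w7.png'); crop(im,275,165,355,250,8,'pics/w7c.png')
E
```

```text
(no output)
```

View pics/w7c.png

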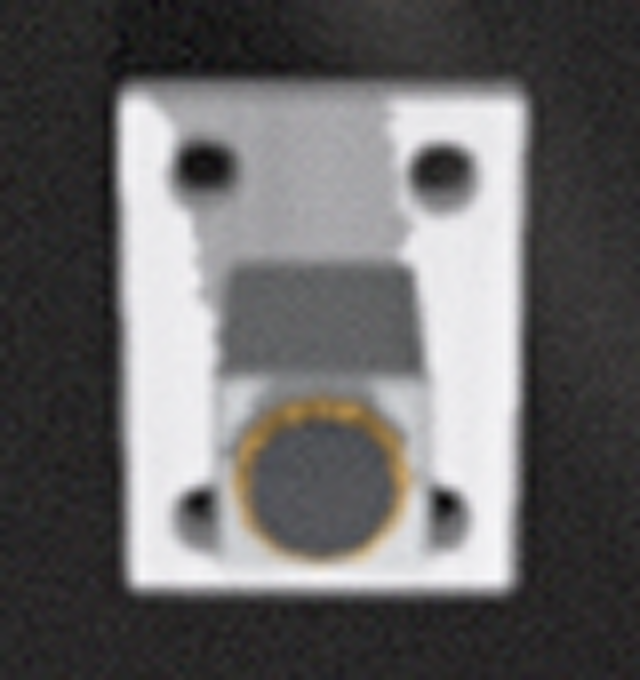

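```bash
python3 - <<'E'
from h import *
s=np.load('w7s.npy',allow_pickle=True).item()
P=lambda x,y,z: onz('wrist',275+x/8-.44,165+y/8-.44,z,s)
q=np.array([P(120,93,.014),P(525,93,.014),P(515,588,.014),P(128,588,.014)])
print(q.mean(0),np.linalg.norm(np.roll(q,-1,0)-q,axis=1))
e=(q[1]+q[2]-q[0]-q[3]); print('yaw l-r',np.arctan2(e[1],e[0]), 'tool y yaw',s['eef_rot'][2]-np.pi/2)
e=(q[0]+q[1]-q[3]-q[2]); print('yaw up',np.arctan2(e[1],e[0]))
n=P(321,478,.064); print('nut',n); T=np.linalg.inv(tcpT(s)); print((T@np.r_[n,1]),T@np.r_[q.mean(0),1])
E
```

```text
[0.4801 0.2218 0.014 ] [0.0502 0.0664 0.051  0.0664]
yaw l-r -1.0208879668963857 tool y yaw -1.0205016615532925
yaw up 0.5486624429715197
nut [0.4812 0.2228 0.064 ]
[-0.0241  0.0016  0.2821  1.    ] [-0.0256  0.0018  0.3321  1.    ]
```

Plate sizes and flatness check out (50x66 mm, yaw 0.549). Before gripping, I'll view the seat from the same relative pose so camera errors cancel.

{"op": "drive_tool", "data": {"motion": [{"dx":-0.1235,"dy":0.229,"dz":0,"wx":0,"wy":0,"wz":0},{"dx":-0.1235,"dy":0.229,"dz":0,"wx":0,"wy":0,"wz":0},{"dx":-0.1235,"dy":0.229,"dz":0,"wx":0,"wy":0,"wz":0},{"dx":-0.1235,"dy":0.229,"dz":0,"wx":0,"wy":0,"wz":0},{"dx":-0.1235,"dy":0.229,"dz":0,"wx":0,"wy":0,"wz":0},{"dx":0,"dy":0,"dz":0,"wx":0,"wy":0,"wz":-0.044},{"dx":0,"dy":0,"dz":0,"wx":0,"wy":0,"wz":0}]}}

```text
time: 14.75
position: [0.5138, 0.0418, 0.3457]
eef_rot: [3.141, -0.001, 0.687]
ft_force: [0.4, 0.4, -0.0]
finger_gap: 0.0854
```

```bash
python3 - <<'E'
from h import *
s=r.get_state(); print(s['time'],s['position'],s['eef_rot'],s['joint_pos'],s['qvel'])
im=r.snapshot('wrist')[:,:,::-1]; cv2.imwrite('pics/w8.png',im);np.save('w8s.npy',s,allow_pickle=True)
crop(im,260,140,370,250,6,'pics/w8c.png')
E
```

```text
14.75 [0.5138 0.0418 0.3457] [ 3.141  -0.0008  0.6869] [-0.053   0.3032  1.7626  0.0001  1.0747  0.8309] [ 0.0167 -0.0047  0.0109 -0.0004  0.0025  0.0624]
```

View pics/w8c.png

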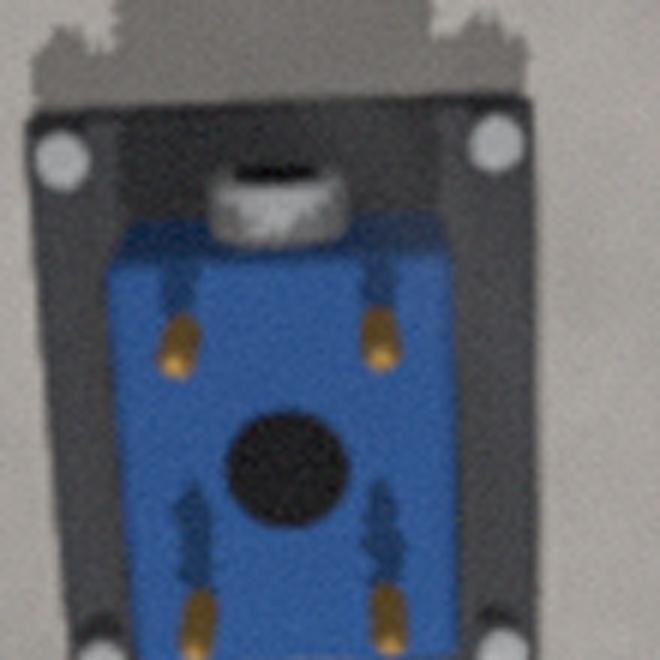

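```bash
python3 - <<'E'
from h import *
s=r.get_state(); print(s['time'],s['position'],s['eef_rot'],s['qvel'])
im=r.snapshot('wrist')[:,:,::-1]; cv2.imwrite('pics/w8.png',im);np.save('w8s.npy',s,allow_pickle=True)
crop(im,265,150,365,265,7,'pics/w8c.png')
E
```

```text
14.8 [0.5135 0.0422 0.3457] [ 3.1412 -0.0006  0.6861] [ 0.0122 -0.0049  0.011   0.0005  0.0004  0.0088]
```

View pics/w8c.png

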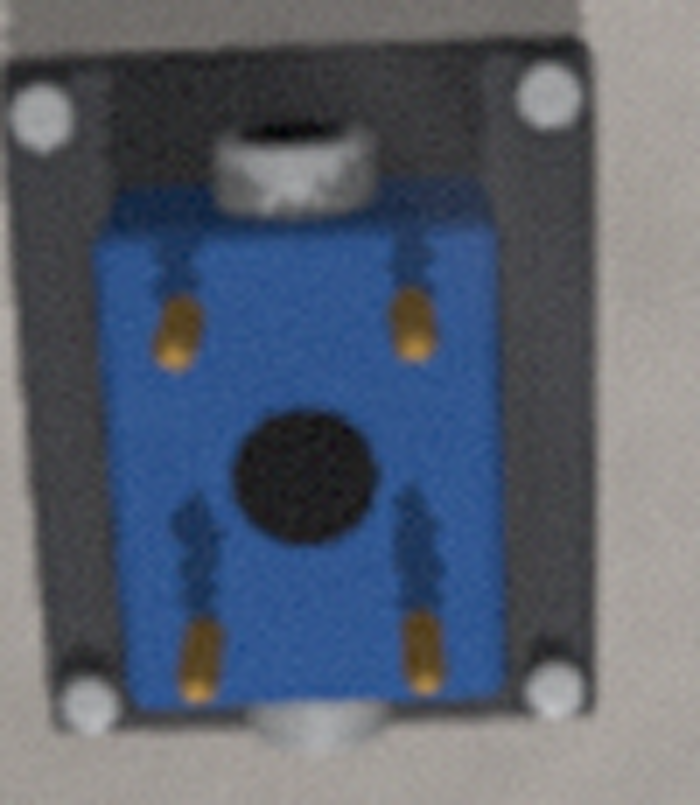

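```bash
cat >> h.py <<'E'
ST=np.array([(23,15),(23,-15),(-23,15),(-23,-15)])/1e3
E
python3 - <<'E'
from h import *
s=np.load('w8s.npy',allow_pickle=True).item()
P=lambda x,y,z: onz('wrist',265+x/7-.43,150+y/7-.43,z,s)
st=np.array([P(*p,.057) for p in [(174,357),(416,349),(197,690),(425,683)]])
bl=np.array([P(*p,.040) for p in [(98,240),(497,238),(135,703),(505,697)]])
h=P(305,476,.040)
def fit(q,a,b):
    M=np.array([(a,b),(a,-b),(-a,b),(-a,-b)])
    f=lambda p:(M@np.array([[np.cos(p[2]),np.sin(p[2])],[-np.sin(p[2]),np.cos(p[2])]])+p[:2]-q[:,:2]).ravel()
    o=least_squares(f,[.49,.03,.69]); return o.x,o.fun*1e3
print('studs',fit(st,.023,.015)); print('block',fit(bl,.035,.027)); print('hole',h)
T=np.linalg.inv(tcpT(s)); print(T@np.r_[st.mean(0),1])
E
```

```text
studs (array([0.4898, 0.0286, 0.723 ]), array([ 0.1984,  0.2044,  0.3208,  0.1965, -0.3571, -0.1241, -0.1622,
       -0.2768]))
block (array([0.4902, 0.0283, 0.7154]), array([ 0.5548,  1.4235,  2.9503,  0.6754, -2.7191, -0.3454, -0.786 ,
       -1.7535]))
hole [0.4902 0.0289 0.04  ]
[-0.0271 -0.0046  0.2887  1.    ]
```

{"op": "drive_tool", "data": {"motion": [{"dx":0,"dy":0,"dz":0,"wx":0,"wy":0,"wz":0.0433},{"dx":0.0882,"dy":-0.2276,"dz":0,"wx":0,"wy":0,"wz":0},{"dx":0.0882,"dy":-0.2276,"dz":0,"wx":0,"wy":0,"wz":0},{"dx":0.0882,"dy":-0.2276,"dz":0,"wx":0,"wy":0,"wz":0},{"dx":0.0882,"dy":-0.2276,"dz":0,"wx":0,"wy":0,"wz":0},{"dx":0.0882,"dy":-0.2276,"dz":0,"wx":0,"wy":0,"wz":0},{"dx":0,"dy":0,"dz":0,"wx":0,"wy":0,"wz":0},{"dx":0,"dy":0,"dz":0,"wx":0,"wy":0,"wz":0}]}}

```text
time: 15.85
position: [0.4788, 0.2225, 0.3457]
eef_rot: [3.141, 0.0, 0.553]
ft_force: [-0.8, -0.5, -0.1]
finger_gap: 0.0856
```

{"op": "drive_tool", "data": {"motion": [{"dx":0.011,"dy":0.006,"dz":0.2,"wx":0,"wy":0,"wz":0.001},{"dx":0,"dy":0,"dz":0.25,"wx":0,"wy":0,"wz":0},{"dx":0,"dy":0,"dz":0.25,"wx":0,"wy":0,"wz":0},{"dx":0,"dy":0,"dz":0.2,"wx":0,"wy":0,"wz":0},{"dx":0,"dy":0,"dz":0.07,"wx":0,"wy":0,"wz":0},{"dx":0,"dy":0,"dz":0,"wx":0,"wy":0,"wz":0},{"dx":0,"dy":0,"dz":0,"wx":0,"wy":0,"wz":0}]}}

```text
time: 16.73
position: [0.4813, 0.2222, 0.2014]
eef_rot: [3.141, -0.002, 0.549]
ft_force: [-0.6, 0.3, -0.1]
finger_gap: 0.0851
```

```bash
python3 - <<'E'
from h import *
s=r.get_state(); print(s['time'],s['position'],s['eef_rot'],s['ft_force'])
im=r.snapshot('wrist')[:,:,::-1]; cv2.imwrite('pics/w9.png',im);np.save('w9s.npy',s,allow_pickle=True)
E
```

```text
16.725 [0.4813 0.2222 0.2014] [ 3.141  -0.0018  0.5493] [-0.5814  0.252  -0.1091]
```

View pics/w9.png

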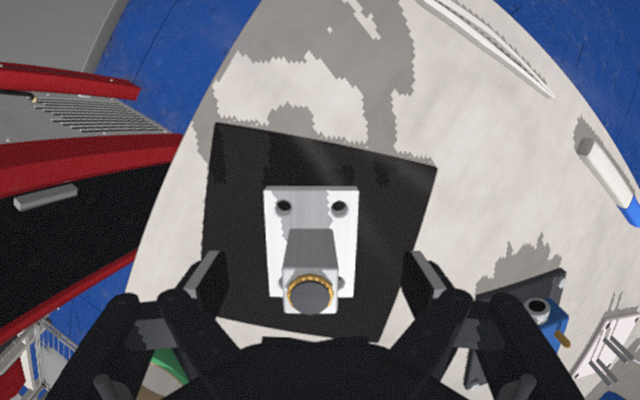

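{"op": "drive_tool", "data": {"motion": [{"dx":0,"dy":0,"dz":0,"wx":0,"wy":0,"wz":0},{"dx":0,"dy":0,"dz":0,"wx":0,"wy":0,"wz":0},{"dx":0,"dy":0,"dz":0,"wx":0,"wy":0,"wz":0},{"dx":0,"dy":0,"dz":0,"wx":0,"wy":0,"wz":0},{"dx":0,"dy":0,"dz":0,"wx":0,"wy":0,"wz":0},{"dx":0,"dy":0,"dz":0,"wx":0,"wy":0,"wz":0}], "claw": 1, "force": 60}}

```text
time: 17.52
position: [0.4807, 0.2223, 0.2006]
eef_rot: [3.141, -0.0, 0.55]
ft_force: [-1.2, 1.2, 5.7]
finger_gap: 0.0232
```

```bash
python3 - <<'E'
from h import *
s=r.get_state(); print(s['time'],s['position'],s['eef_rot'],s['ft_force'],s['finger_gap'])
im=r.snapshot('wrist')[:,:,::-1]; cv2.imwrite('pics/w10.png',im);np.save('w10s.npy',s,allow_pickle=True)
crop(im,245,170,375,330,5,'pics/w10c.png')
E
```

```text
17.525 [0.4807 0.2223 0.2006] [ 3.1415 -0.0004  0.5497] [-1.1601  1.1745  5.6771] 0.02316659988184717
```

View pics/w10c.png

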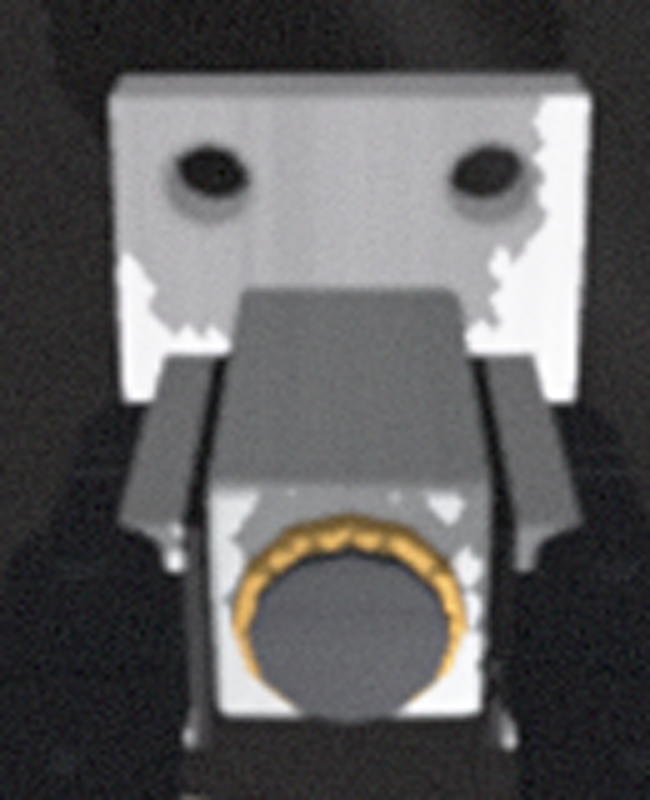

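```bash
python3 - <<'E'
from h import *
s=np.load('w10s.npy',allow_pickle=True).item()
uv=np.array([(110,95),(590,95),(122,402),(578,402),(207,485),(490,485),(220,717),(483,717)])/5+[245,170]-.4
# tool-axes points rel. underside centre: x, y(right), height
B=np.array([(33,-25,10),(33,25,10),(-33,-25,10),(-33,25,10),(12,-12,55),(12,12,55),(-12,-12,55),(-12,12,55)])/1e3*[1,1,-1]
T=tcpT(s)
def f(p,full=True):
    R=Ro.from_rotvec(p[3:]).as_matrix(); W=(B@R.T+p[:3])@T[:3,:3].T+T[:3,3]
    return (proj('wrist',W,s)-uv).ravel()
o=least_squares(f,[0,0,.197,0,0,0]); print(o.x,np.degrees(o.x[3:]),o.fun.reshape(-1,2))
q=np.array([onz('wrist',*p,.014,s) for p in uv[:4]]); n=np.array([onz('wrist',*p,.059,s) for p in uv[4:]])
Ti=np.linalg.inv(T)
for a in(q,n): print((a-T[:3,3])@T[:3,:3], a.mean(0))
E
```

```text
[ 0.0106  0.0015  0.2111 -0.0024  0.4504 -0.002 ] [-0.1361 25.806  -0.1141] [[ -0.2619  -7.8878]
 [  0.1284  -7.9854]
 [  8.3045   8.1807]
 [ -8.0736   8.1377]
 [  2.5914  10.7078]
 [ -2.1283  10.6886]
 [  3.1181 -10.8278]
 [ -3.6871 -10.8396]]
[[ 0.032  -0.0235  0.1866]
 [ 0.032   0.0263  0.1867]
 [-0.0031 -0.0239  0.1866]
 [-0.0031  0.0267  0.1866]] [0.4938 0.2287 0.014 ]
[[ 0.0112 -0.0101  0.1416]
 [ 0.0112  0.0126  0.1416]
 [-0.0122 -0.01    0.1416]
 [-0.0123  0.0129  0.1416]] [0.481  0.2209 0.059 ]
```

```bash
python3 - <<'E'
from h import *
s=np.load('w9s.npy',allow_pickle=True).item()
im=cv2.imread('pics/w9.png'); crop(im,255,170,375,330,5,'pics/w9c.png')
T=tcpT(s)
o,d=0,0
s10=np.load('w10s.npy',allow_pickle=True).item()
psi=.723; X=np.array([np.cos(psi),np.sin(psi)]);Y=np.array([np.sin(psi),-np.cos(psi)])
print('TCP target',np.array([.4899,.0286])-X*-.0005-Y*.0014)
E
```

```text
TCP target [0.4893 0.03  ]
```

View pics/w9c.png

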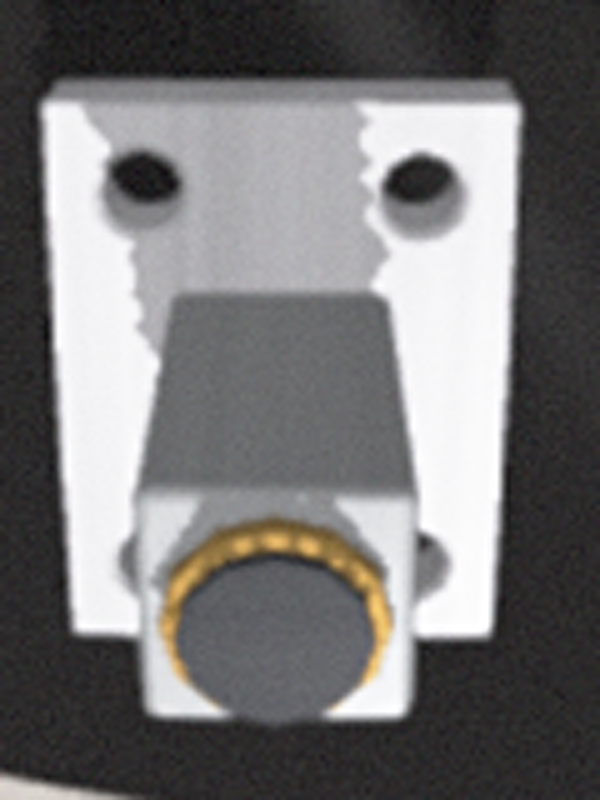

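{"op": "drive_tool", "data": {"motion": [{"dx":0,"dy":0,"dz":-0.05,"wx":0,"wy":0,"wz":0},{"dx":0,"dy":0,"dz":-0.15,"wx":0,"wy":0,"wz":0},{"dx":0,"dy":0,"dz":-0.2,"wx":0,"wy":0,"wz":0},{"dx":0,"dy":0,"dz":-0.2,"wx":0,"wy":0,"wz":0},{"dx":0,"dy":0,"dz":0,"wx":0,"wy":0,"wz":-0.055},{"dx":0,"dy":0,"dz":0,"wx":0,"wy":0,"wz":0}]}}

```text
time: 18.32
position: [0.4804, 0.2221, 0.2907]
eef_rot: [3.141, -0.0, 0.721]
ft_force: [-0.4, -0.8, -1.4]
finger_gap: 0.0229
```

{"op": "drive_tool", "data": {"motion": [{"dx":-0.16,"dy":0.2,"dz":0,"wx":0,"wy":0,"wz":0},{"dx":-0.16,"dy":0.2,"dz":0,"wx":0,"wy":0,"wz":0},{"dx":-0.16,"dy":0.2,"dz":0,"wx":0,"wy":0,"wz":0},{"dx":-0.16,"dy":0.2,"dz":0,"wx":0,"wy":0,"wz":0},{"dx":-0.16,"dy":0.2,"dz":0,"wx":0,"wy":0,"wz":-0.0006},{"dx":0,"dy":0,"dz":0,"wx":0,"wy":0,"wz":0},{"dx":0,"dy":0,"dz":0,"wx":0,"wy":0,"wz":0}]}}

```text
time: 19.2
position: [0.4894, 0.0305, 0.2899]
eef_rot: [-3.14, 0.001, 0.721]
ft_force: [-0.5, 0.7, -1.5]
finger_gap: 0.0231
```

```bash
python3 - <<'E'
from h import *
s9=np.load('w9s.npy',allow_pickle=True).item(); T=tcpT(s9)
uv=np.array([(42,102),(521,102),(493,635),(73,635)])/5+[255,170]-.4
q=np.array([onz('wrist',*p,.014,s9) for p in uv]); print(q.mean(0),(q-T[:3,3])@T[:3,:3])
s=r.get_state(); print(s['time'],s['position'],s['eef_rot'],s['ft_force'],s['finger_gap'])
im=r.snapshot('wrist')[:,:,::-1]; cv2.imwrite('pics/w11.png',im);np.save('w11s.npy',s,allow_pickle=True)
crop(im,235,150,395,300,5,'pics/w11c.png')
im=r.snapshot('side')[:,:,::-1]; cv2.imwrite('pics/s11.png',im); crop(im,260,150,380,250,6,'pics/s11c.png')
E
```

```text
[0.4794 0.2219 0.014 ] [[ 0.0308 -0.0258  0.1875]
 [ 0.0308  0.0242  0.1875]
 [-0.035   0.0244  0.1874]
 [-0.0351 -0.0261  0.1873]]
19.2 [0.4894 0.0305 0.2899] [-3.1404  0.0007  0.7215] [-0.4639  0.7003 -1.5062] 0.023116211775243745
```

View pics/w11c.png

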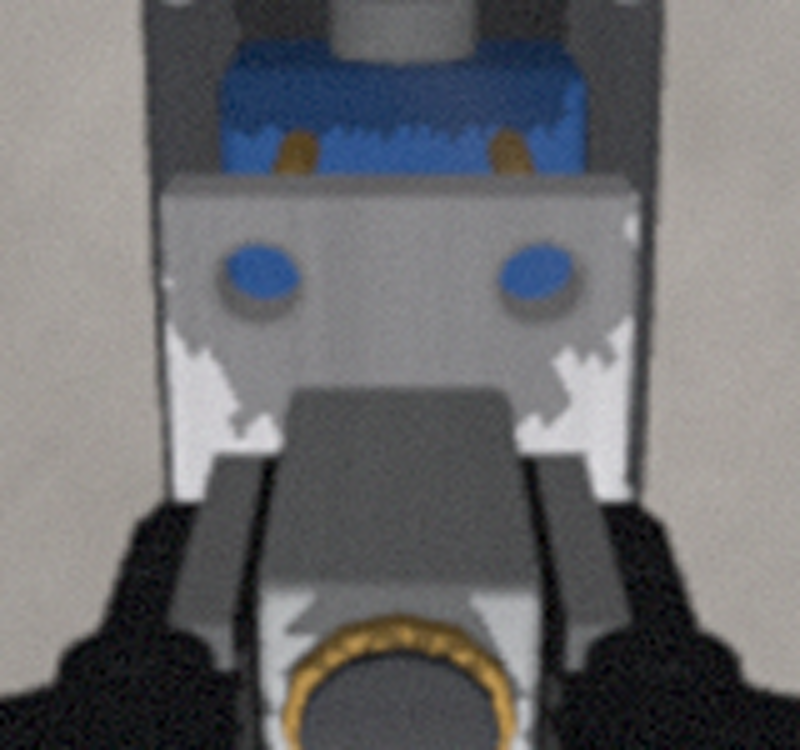

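View pics/s11c.png

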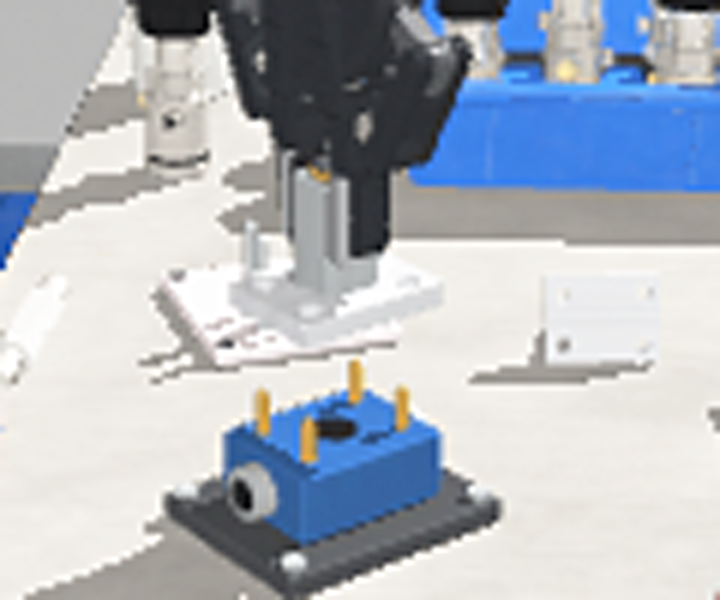

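```bash
python3 - <<'E'
from h import *
s=np.load('w10s.npy',allow_pickle=True).item(); T=tcpT(s); print(T); c=r.calibration('wrist'); np.set_printoptions(precision=6); print(c['mount'])
o,d=ray('wrist',314.6,188.6,s); print((o-T[:3,3])@T[:3,:3], d@T[:3,:3])
print(s['eef_rot'], c)
E
```

```text
[[ 0.8527  0.5224  0.0004  0.4807]
 [ 0.5224 -0.8527  0.0001  0.2223]
 [ 0.0004  0.0001 -1.      0.2006]
 [ 0.      0.      0.      1.    ]]
[[-0.00009   0.958716  0.284366  0.071049]
 [ 1.        0.000337 -0.00082   0.000952]
 [-0.000883  0.284366 -0.958715  0.032236]
 [ 0.        0.        0.        1.      ]]
[0.071049 0.000952 0.032236] [-0.246924  0.001455  0.969034]
[ 3.141494 -0.00039   0.549712] {'vfov': 65.70646984690485, 'cx': 314.40743940068586, 'cy': 200.62925967625418, 'mount': array([[-0.00009 ,  0.958716,  0.284366,  0.071049],
       [ 1.      ,  0.000337, -0.00082 ,  0.000952],
       [-0.000883,  0.284366, -0.958715,  0.032236],
       [ 0.      ,  0.      ,  0.      ,  1.      ]])}
```

```bash
python3 - <<'E'
from h import *
for i in range(6):
    m=r.calibration('wrist')['mount']; print(m[:3,3]*1e3, m[1,2], r.calibration('top')['T'][:3,3])
E
```

```text
[71.0489  0.9518 32.236 ] -0.0008204693701534491 [ 0.3573 -0.139   1.3139]
[71.0489  0.9518 32.236 ] -0.0008204693701534491 [ 0.3573 -0.139   1.3139]
[71.0489  0.9518 32.236 ] -0.0008204693701534491 [ 0.3573 -0.139   1.3139]
[71.0489  0.9518 32.236 ] -0.0008204693701534491 [ 0.3573 -0.139   1.3139]
[71.0489  0.9518 32.236 ] -0.0008204693701534491 [ 0.3573 -0.139   1.3139]
[71.0489  0.9518 32.236 ] -0.0008204693701534491 [ 0.3573 -0.139   1.3139]
```

```bash
python3 - <<'E'
import h
from h import *
B=r.calibration('wrist'); 
MA=np.array([[-.0001,.9584,.2854,.0722],[1,0,.0003,-.0016],[.0003,.2854,-.9584,.0322],[0,0,0,1]])
def run(M,name):
    c=dict(B); c['mount']=M; f=200/np.tan(np.radians(c['vfov'])/2); h.cam=lambda n:(c,f)
    print('==',name)
    def tool(sf,uv,z):
        s=np.load(sf,allow_pickle=True).item();T=tcpT(s); q=np.array([onz('wrist',*p,z,s) for p in uv]); return q,(q-T[:3,3])@T[:3,:3],s
    q,t,s=tool('w7s.npy',np.array([(120,93),(525,93),(515,588),(128,588)])/8+[275,165]-.44,.014); print('w7 plate',q.mean(0))
    q,t,s=tool('w7s.npy',np.array([(321,478)])/8+[275,165]-.44,.064); print('w7 nut',q.mean(0))
    q,t,s=tool('w9s.npy',np.array([(42,102),(521,102),(493,635),(73,635)])/5+[255,170]-.4,.014); print('w9 plate',q.mean(0),t.mean(0))
    q,t,s=tool('w9s.npy',np.array([(140,492),(416,495),(409,715),(147,715)])/5+[255,170]-.4,.059); print('w9 neck',q.mean(0),t.mean(0))
    q,t,s=tool('w10s.npy',np.array([(110,95),(590,95)])/5+[245,170]-.4,.014); print('w10 plate edge',t.mean(0)-[.033,0,0])
    q,t,s=tool('w10s.npy',np.array([(207,485),(490,485),(220,717),(483,717)])/5+[245,170]-.4,.059); print('w10 neck',t.mean(0))
    q,t,s=tool('w8s.npy',np.array([(174,357),(416,349),(197,690),(425,683)])/7+[265,150]-.43,.057); print('w8 studs',q.mean(0),t.mean(0))
    q,t,s=tool('w8s.npy',np.array([(305,476)])/7+[265,150]-.43,.04); print('w8 hole',q.mean(0),t.mean(0))
run(MA,'A');run(B['mount'],'B')
E
```

```text
== A
w7 plate [0.4789 0.2248 0.014 ]
w7 nut [0.4801 0.2257 0.064 ]
w9 plate [0.4787 0.2247 0.014 ] [-0.0012 -0.0036  0.1874]
w9 neck [0.4793 0.2249 0.059 ] [-0.0006 -0.0034  0.1424]
w10 plate edge [-0.0003 -0.0015  0.1866]
w10 neck [ 0.0002 -0.0016  0.1416]
w8 studs [0.4886 0.0313 0.057 ] [-0.0263 -0.0075  0.2887]
w8 hole [0.4889 0.0317 0.04  ] [-0.0258 -0.0076  0.3057]
== B
w7 plate [0.4797 0.2219 0.014 ]
w7 nut [0.4809 0.2229 0.064 ]
w9 plate [0.4794 0.2219 0.014 ] [-0.0021 -0.0008  0.1874]
w9 neck [0.4799 0.2221 0.059 ] [-0.0015 -0.0007  0.1424]
w10 plate edge [-0.0012  0.0012  0.1866]
w10 neck [-0.0007  0.0011  0.1416]
w8 studs [0.4898 0.0286 0.057 ] [-0.0271 -0.0046  0.2887]
w8 hole [0.4901 0.0289 0.04  ] [-0.0266 -0.0047  0.3057]
```

The reported wrist mount changed by about 1-2.5 mm between the first calibration read and now. The fingers' image position did not change, so this is only the report. Using either mount consistently gives the same target, about (0.4899, 0.0303), so I'll lower to just above the studs and check.

{"op": "drive_tool", "data": {"motion": [{"dx":0.001,"dy":0.003,"dz":0.1,"wx":0,"wy":0,"wz":0},{"dx":0,"dy":0,"dz":0.09,"wx":0,"wy":0,"wz":-0.0005},{"dx":0,"dy":0,"dz":0.02,"wx":0,"wy":0,"wz":0},{"dx":0,"dy":0,"dz":0,"wx":0,"wy":0,"wz":0},{"dx":0,"dy":0,"dz":0,"wx":0,"wy":0,"wz":0}]}}

```text
time: 19.92
position: [0.4904, 0.0301, 0.259]
eef_rot: [3.141, -0.0, 0.726]
ft_force: [0.7, -0.3, -2.3]
finger_gap: 0.0232
```

```bash
python3 - <<'E'
from h import *
s=r.get_state(); print(s['time'],s['position'],s['eef_rot'],s['ft_force'],s['finger_gap'])
im=r.snapshot('wrist')[:,:,::-1]; cv2.imwrite('pics/w12.png',im);np.save('w12s.npy',s,allow_pickle=True)
crop(im,235,150,395,300,5,'pics/w12c.png')
im=r.snapshot('side')[:,:,::-1]; cv2.imwrite('pics/s12.png',im); crop(im,270,170,370,250,8,'pics/s12c.png')
E
```

```text
19.925 [0.4904 0.0301 0.259 ] [ 3.1412 -0.0002  0.7259] [ 0.6894 -0.318  -2.2602] 0.023157792416419885
```

View pics/w12c.png

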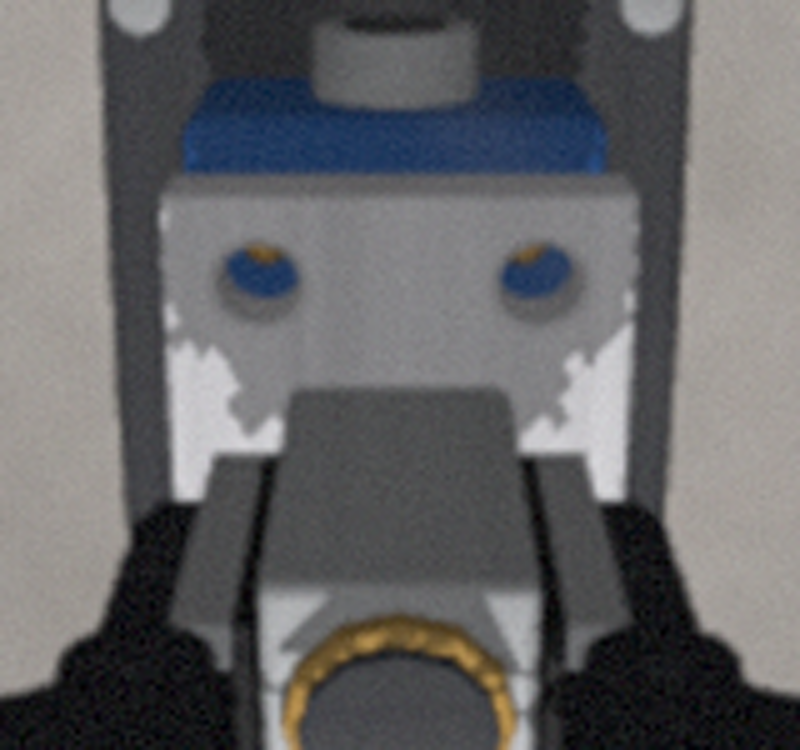

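View pics/s12c.png

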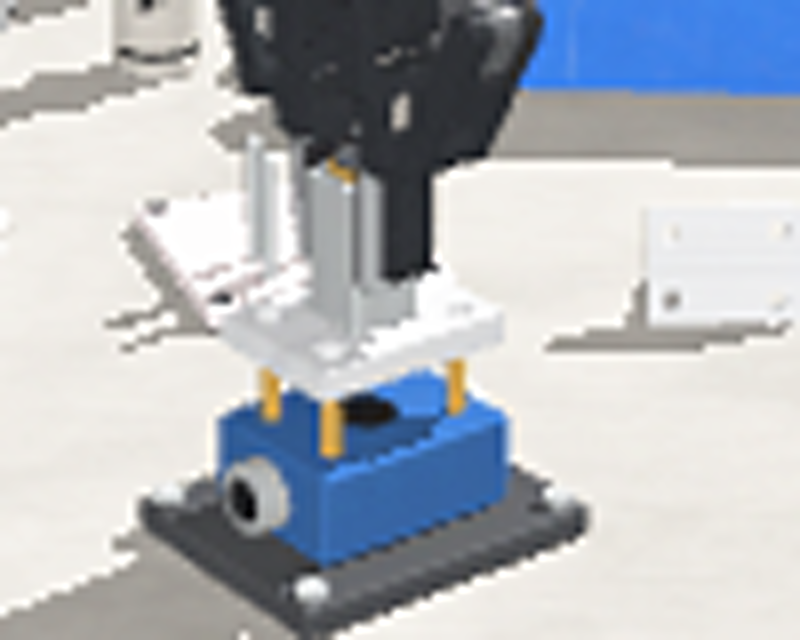

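The stud tips show symmetrically in both visible holes, at (264,254) and (531,254) in the crop. I'll lower gently.

{"op": "drive_tool", "data": {"motion": [{"dx":-0.001,"dy":0,"dz":0.02,"wx":0,"wy":0,"wz":0.0008},{"dx":0,"dy":0,"dz":0.02,"wx":0,"wy":0,"wz":0},{"dx":0,"dy":0,"dz":0.015,"wx":0,"wy":0,"wz":0},{"dx":0,"dy":0,"dz":0,"wx":0,"wy":0,"wz":0}]}}

```text
time: 20.52
position: [0.4899, 0.03, 0.2503]
eef_rot: [-3.141, 0.0, 0.723]
ft_force: [-0.4, 0.3, -1.3]
finger_gap: 0.0232
```

```bash
python3 - <<'E'
from h import *
s=r.get_state(); print(s['time'],s['position'],s['eef_rot'],s['ft_force'],s['moment'])
im=r.snapshot('wrist')[:,:,::-1]; cv2.imwrite('pics/w13.png',im)
crop(im,235,150,395,300,5,'pics/w13c.png')
E
```

```text
20.525 [0.4899 0.03   0.2503] [-3.1412  0.0005  0.7234] [-0.3641  0.3229 -1.2707] [ 0.0194 -0.0459  0.0147]
```

View pics/w13c.png

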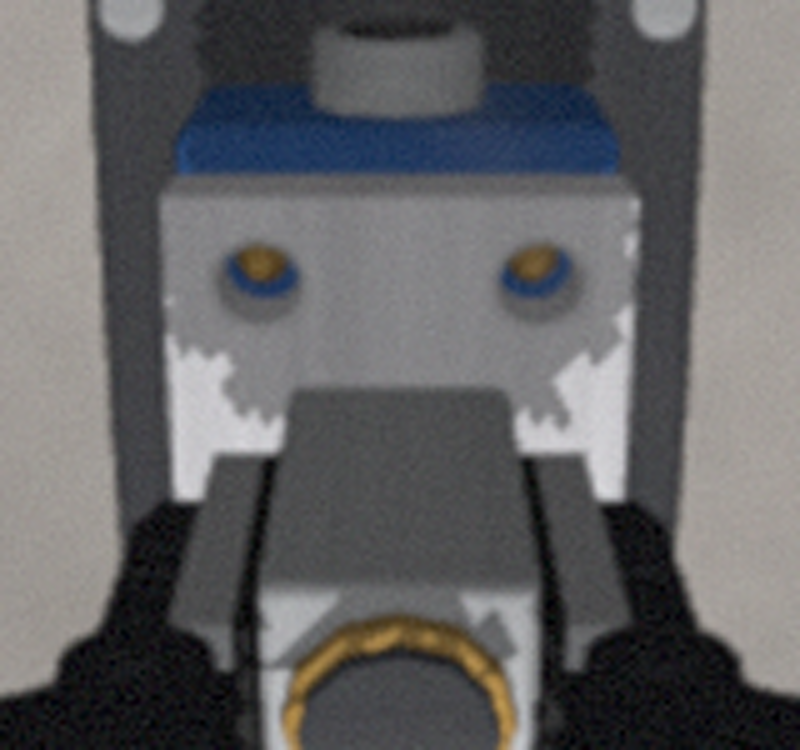

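The studs are entering the holes and centred, with no contact force. I continue down.

{"op": "drive_tool", "data": {"motion": [{"dx":0,"dy":0,"dz":0.02,"wx":0,"wy":0,"wz":0},{"dx":0,"dy":0,"dz":0.02,"wx":0,"wy":0,"wz":0},{"dx":0,"dy":0,"dz":0.02,"wx":0,"wy":0,"wz":0},{"dx":0,"dy":0,"dz":0,"wx":0,"wy":0,"wz":0}]}}

```text
time: 21.08
position: [0.4899, 0.03, 0.2413]
eef_rot: [-3.141, 0.001, 0.723]
ft_force: [0.0, 1.2, -0.8]
finger_gap: 0.0232
```

{"op": "drive_tool", "data": {"motion": [{"dx":0,"dy":0,"dz":0.015,"wx":0,"wy":0,"wz":0},{"dx":0,"dy":0,"dz":0,"wx":0,"wy":0,"wz":0}]}}

```text
time: 21.32
position: [0.49, 0.03, 0.2392]
eef_rot: [-3.141, 0.0, 0.723]
ft_force: [0.5, -0.1, -2.0]
finger_gap: 0.0231
```

{"op": "drive_tool", "data": {"motion": [{"dx":0,"dy":0,"dz":0.012,"wx":0,"wy":0,"wz":0},{"dx":0,"dy":0,"dz":0,"wx":0,"wy":0,"wz":0}]}}

```text
time: 21.58
position: [0.49, 0.03, 0.2374]
eef_rot: [-3.142, 0.0, 0.723]
ft_force: [0.1, -0.3, -1.1]
finger_gap: 0.0233
```

{"op": "drive_tool", "data": {"motion": [{"dx":0,"dy":0,"dz":0.007,"wx":0,"wy":0,"wz":0},{"dx":0,"dy":0,"dz":0,"wx":0,"wy":0,"wz":0}]}}

```text
time: 21.82
position: [0.4901, 0.03, 0.2366]
eef_rot: [3.141, -0.0, 0.723]
ft_force: [-0.8, -0.1, 1.2]
finger_gap: 0.0231
```

{"op": "drive_tool", "data": {"motion": [{"dx":0,"dy":0,"dz":0.007,"wx":0,"wy":0,"wz":0},{"dx":0,"dy":0,"dz":0,"wx":0,"wy":0,"wz":0}]}}

```text
time: 22.08
position: [0.49, 0.03, 0.2366]
eef_rot: [3.141, -0.0, 0.724]
ft_force: [-4.3, -0.0, 15.0]
finger_gap: 0.0231
```

It bottoms out at TCP z 0.2366, the predicted home height. I'll relieve the force, release and back straight up.

{"op": "drive_tool", "data": {"motion": [{"dx":0,"dy":0,"dz":-0.005,"wx":0,"wy":0,"wz":0},{"dx":0,"dy":0,"dz":0,"wx":0,"wy":0,"wz":0}]}}

```text
time: 22.32
position: [0.4901, 0.03, 0.2366]
eef_rot: [3.141, -0.0, 0.723]
ft_force: [-1.4, -0.4, 6.9]
finger_gap: 0.0231
```

{"op": "drive_tool", "data": {"motion": [{"dx":0,"dy":0,"dz":0,"wx":0,"wy":0,"wz":0},{"dx":0,"dy":0,"dz":0,"wx":0,"wy":0,"wz":0},{"dx":0,"dy":0,"dz":0,"wx":0,"wy":0,"wz":0},{"dx":0,"dy":0,"dz":0,"wx":0,"wy":0,"wz":0},{"dx":0,"dy":0,"dz":0,"wx":0,"wy":0,"wz":0}], "claw": -1}}

```text
time: 22.95
position: [0.49, 0.03, 0.2361]
eef_rot: [-3.142, 0.0, 0.723]
ft_force: [0.0, -0.6, -0.0]
finger_gap: 0.0857
```

{"op": "drive_tool", "data": {"motion": [{"dx":0,"dy":0,"dz":-0.05,"wx":0,"wy":0,"wz":0},{"dx":0,"dy":0,"dz":-0.15,"wx":0,"wy":0,"wz":0},{"dx":0,"dy":0,"dz":-0.25,"wx":0,"wy":0,"wz":0},{"dx":0,"dy":0,"dz":-0.3,"wx":0,"wy":0,"wz":0},{"dx":0,"dy":0,"dz":-0.2,"wx":0,"wy":0,"wz":0},{"dx":0,"dy":0,"dz":0,"wx":0,"wy":0,"wz":0}]}}

```text
time: 23.7
position: [0.491, 0.03, 0.3817]
eef_rot: [3.137, -0.004, 0.723]
ft_force: [-0.7, -0.2, 0.3]
finger_gap: 0.0854
```

```bash
python3 - <<'E'
from h import *
s=r.get_state(); print(s['time'],s['position'],s['eef_rot'],s['ft_force'],s['moment'])
im=r.snapshot('wrist')[:,:,::-1]; cv2.imwrite('pics/w14.png',im);np.save('w14s.npy',s,allow_pickle=True)
crop(im,235,180,395,310,5,'pics/w14c.png')
im=r.snapshot('side')[:,:,::-1]; cv2.imwrite('pics/s14.png',im); crop(im,260,100,380,260,5,'pics/s14c.png')
E
```

```text
23.7 [0.491  0.03   0.3817] [ 3.1371 -0.0042  0.7235] [-0.6935 -0.1763  0.2955] [-0.018  -0.04    0.0165]
```

View pics/w14c.png

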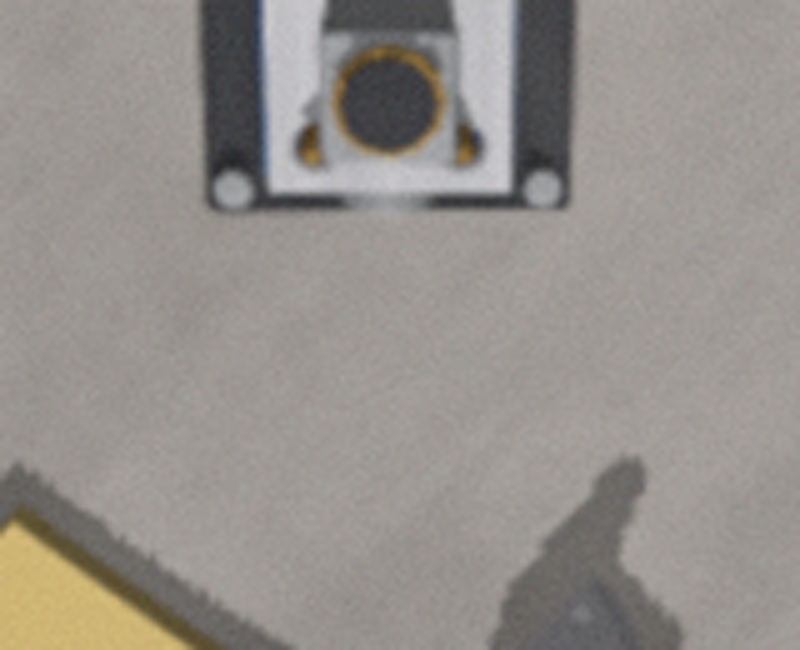

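View pics/s14c.png

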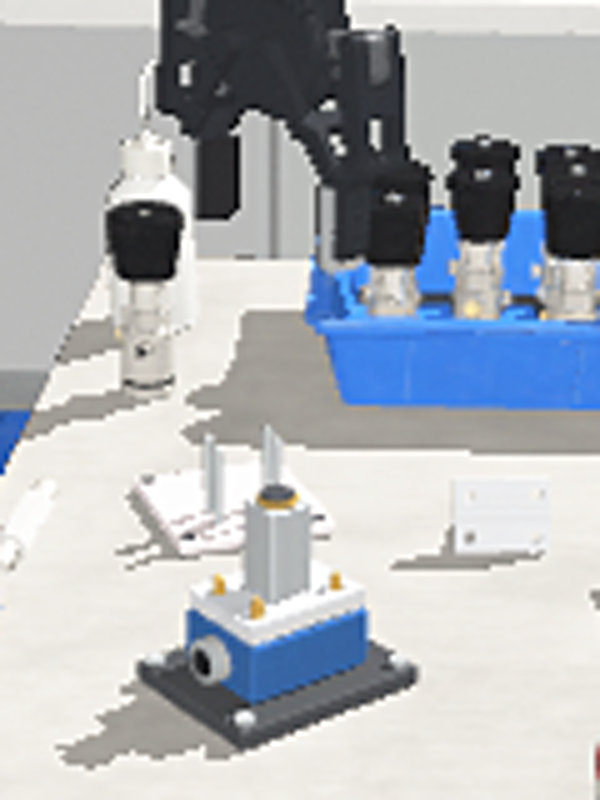

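The bonnet sits flush on the seat in the side crop at (280,600), with the studs standing out of its holes. The gripper is clear, and the spare valve and bottle are standing in place. I'll hand the job in.

```bash
python3 - <<'E'
from station import r
print(r.close_job())
E
```

```text
the job is handed in; nothing more can be done
None
```

The bonnet is fully home on the seat of the blue valve body, and the job was handed in at about 24 s of the 64 s allowed.

**What I did:**
- I lifted the larger bonnet out of the rack by its long edges and leaned it back 45° over the pad.
- With its lower edge on the pad I let go, and it dropped flat, neck up.
- I then took it by the neck, turned it to the studs' yaw (about 0.723 rad), lowered it over them and released it.

**Last checks:**
- **Seating:** it stopped at tool height 0.2366 m, the height worked out for fully home. Contact force there was 15 N.
- **Pictures:** the plate lies flush on the blue block with the studs standing out of its holes. The gripper is 0.145 m clear, and the spare valve and wash bottle are still standing.

**Disagreement:** the wrist camera's reported mount changed by about 1–2.5 mm during the job, although the fingers' image position did not move. I recomputed the seat and bonnet with both versions. The two targets agreed to about 0.3 mm, and the studs looked centred in the two visible holes before the final descent.

**Refused calls:** my first three move calls failed validation because the rows lacked some keys. Nothing moved.

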